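# Pack two brass fittings and tuck the carton shut

### The arm

A 6-joint arm with a two-finger parallel gripper is mounted at the origin on a cart in front of the work surface, level with it; the furniture and walls round the work are solid. World frame = base frame: x ahead of the robot, y to its left, z up, the work surface at z = 0. Lengths are in mm, angles in rad, forces in N, time in s.
With the tool pointing down it reaches from about 400 to 825 mm from the base axis. Payload 7 kg.
Tool frame: the origin (TCP) lies on the centre line of the jaws, within the pads' length; the fingertips stand 25 mm ahead of it and the grasp point (between the pads) lies 6 mm ahead of it (tip_extent is the z of the fingertips in the tool frame, in mm); z points along the fingers, x is the direction in which the jaws open and shut, and the axes are right-handed (so a half turn about z gives the same grasp; the last joint's range is limited). The gripper opens to 85 mm and grips with 20 to 120 N. Pads are 22 mm wide; open, the fingers measure 114 mm over their backs; the gripper's body (76 mm by 85 mm) begins 54 mm behind the grasp point. The pads swing forward as they close: fully open they stand 13 mm farther back than shut.
Start: joints at [-0.971, 0.359, 0.012, 0, -1.224, -0.288], TCP at [207.045, -642.439, 221.402] pointing down, gripper open.
Joint ranges: [-3.07, 3.07], [-1.43, 2.12], [-1.02, 1.25], [-3.03, 1.67], [-3.05, -0], [-3.03, 3.03]. Speed limits (rad/s): [2.39, 2.39, 3.01, 3.14, 3.14, 3.14].

### API

Orientations are given as a unit quaternion [x, y, z, w].
In Python, from plant import * gives the robot as it stands.
- The arm moves only by the tool arm_command, never from a script. Its argument "series" is a list of rows, each a list of 3 entries, a list of its own where there are three numbers: the shift along the tool's x, y, z in m, then the turn, a rotation vector about the tool's x, y, z in degrees, then the closure, from 0 (fully open) to 1 (shut). In form: [[[tx, ty, tz], [ax, ay, az], gripper], ...]. A call has 1 to 5 rows; each row shifts and turns the pose as measured when the row begins, along the tool's axes as they then stand; what a row does not reach is not made up. A row lasts 1/12 s, in which the tool goes at most 41.7 mm and 7.16 degrees, less where a joint would pass 70% of its speed; a pose out of reach is approached as far as the arm can. A call is refused whole if a number of a shift passes 0.0417 or a number of a turn 7.16, either way. A call with a gripper value outside its range is refused whole. The fingers move at their own pace and stop on an object; "squeeze" is the grip in N (left out, the last holds). Time passes only in rows, so rows that do not move let the fingers close. It gives the time, the measured TCP pose, the force and the opening at its end, in the units of the state.
- get_obs(): the state, without advancing time (a new reading comes with each control period).
- capture(name): name is "scene" or "top" or "wrist"; returns a dict with "color" (420x560x3 uint8, red, green, blue), "vfov" (degrees; the focal length in pixels is half the picture's height over the tangent of half this angle, whatever the lens; pixels are square), "cx", "cy" (the principal point, pixels), "k1" (the pictures are not rectified: a ray, as slopes to the right and down, at radius r is drawn at 1 + k1 r^2 times it, then the intrinsics apply), "xyz" and "orientation" of the camera in the world; the wrist camera has in their place "tool_from_camera" (4x4, takes a point from camera to tool coordinates, whose origin is the TCP and whose axes are the tool frame's). Camera axes: x right, y up, looking along -z (the intrinsics and any distortion apply to the point x, -y, -z); pixel columns grow to the right and rows downward; lengths in mm; the calibration is good to about 2 mm. A picture is of the moment at which its call begins: read the wrist's pose just before it. There is no depth.
- hand_in(): hands the job in, once; it reports no verdict.
The state is a dict: "time_s": time; "joints": joint angles; "joint_vel": joint speeds; "joint_efforts": joint torques, N m; "tool_pos": TCP position; "orientation": TCP orientation; "contact_force": force on the tool from outside, world axes, zero at the start; "wrist_torque": the same for the moment, N m; "gripper_width": opening from 0.0 (shut) to 1.0 (fully open).
Only numpy, scipy, OpenCV 4.12 (cv2) and the standard library are available. Lean on these libraries where they do the work, as an engineer would, in place of code of your own. Each camera call takes 0.05 s, during which the arm holds its last target. There are 200 camera calls.

### The job

Put the two loose brass pipe fittings, the bent elbow and the hex-headed plug, into the open carton and shut it for the stores: fold both side flaps in, then close the lid fully with its tuck flap down inside the front wall. Leave everything else on the bench where it stands.

Things in the scene. Friction and masses are not known exactly. Their poses are not given: they have to be found in the camera images.
- carton: Open carton of 3 mm corrugated board; it does not slide. Outside 126 (x) x 156 (y) x 66 mm (z, the rim); inside 120 x 150 mm, floor 3 mm up. Origin: centre of the underside; x from its front wall (towards the robot) to its back wall, y to its left, z up. Front wall x = -63 to -60 mm, with a thumb notch 44 mm wide, 14 mm deep in its top edge. Lid hinged at the back, a flap on each side.
- carton_lid (a joint): Lid angle, rad: 0 = shut (level), positive = open, 1.25 at most, so that lid and tuck flap always lean over the carton's mouth. Hinge along the carton's y at x = +61.5, z = 68.5 mm; a 3 mm panel, 154 mm wide, 118 mm from hinge to the fold where the tuck flap begins. The crease is stiff and stays where it is left; it moves under about 0.6 N at the fold.
- tuck (a joint): Angle of the tuck flap (the tab) on the lid's front edge, rad: 0 = square to the lid, 1.57 = flat with it (swung outward), negative = folded in past square (-0.35 at most). Reaches 31 mm from the fold, 3 mm thick, 142 mm wide, 126 at its edge; shut and square it hangs at x = -56.5 mm. Stays where left; 0.4 N at 22 mm folds it, before the lid moves. It cannot pass through walls or flaps.
- flap_left (a joint): Angle of the left side flap, rad: 0 = folded in, level under the lid; 1.57 = upright; more = splayed outward (2.5 at most). Hinge along the carton's x at y = +76.5, z = 64.5 mm; 3 mm thick, reaches 56 mm from the hinge, x = -46 to +32 mm at the hinge, -40 to +18 mm at its free edge. Stiff crease, stays where left.
- flap_right (a joint): Angle of the right side flap, the mirror image of the left one: hinge line at y = -76.5 mm; 0 = folded in, level; 1.57 = upright; more = splayed outward. The crease is stiff and stays where it is left.
- lid_fold (a point): Middle of the fold between lid and tuck flap.
- tuck_edge (a point): Middle of the tuck flap's free edge, 31 mm from the fold. With the carton shut it lies inside the front wall, about 37 mm above the bench.
- elbow_fitting: Brass pipe elbow (a bent tube with a hexagon at one end), 47 (x) x 40 (y) x 23 mm (z), 80 g, lying flat. Origin: centre of its underside. Takes a grip across its 40 mm or its 47 mm; a grip on it feels like one on a block of that size.
- plug_fitting: Brass pipe plug: hexagonal head 24 x 27 mm below, round threaded shank above, 33 mm tall, 50 g, standing on its head. Origin: centre of its underside, z up along the shank.
- coupling: Steel hose coupling, hexagonal foot 22 x 25 mm with a plain round collar, 32 mm tall, standing; a bystander that looks rather like the plug. Origin: centre of its underside.
- nut_2: Brass hexagon nut, 19 x 22 mm, 10 mm high, lying flat; a bystander. Origin: centre of its underside.
- bolt_3: Steel hexagon bolt standing on its head, 19 x 22 mm, 53 mm tall; a bystander. Origin: centre of its underside.
- oil_can: Grey pump oiler: a 84 mm wide body that narrows upward, with a slanting spout, 186 mm tall in all; it stands at the back between the fittings and the carton; a bystander. Origin: centre of its underside.
- grease_tin: Round green tin with its lid on, 74 mm across, 54 mm tall, standing beside the carton; a bystander. Origin: centre of its underside.
- thread_tape: Small roll of thread tape on a spool, 52 mm across, 16 mm high, lying flat in front of the carton; a bystander. Origin: centre of its underside.
- pliers: Combination pliers, 176 mm long, 52 mm wide, 14 mm high, lying flat near the front edge; a bystander. Origin: centre of its underside.
- hose_crown (a point): Where the fixed red air hose crosses highest: it runs like a rising wall from the bench's front edge at y = -0.23 m up to this point (0.35 m high; treat all below as solid) and on to the manifold at the back, up to 0.38 m high. Fittings and carton lie to the left of it. The manifold's lever and hand wheel reach forward to x = 0.63 and 0.60 m at heights of 0.22 to 0.32 m.

How it is judged:
By the outcome, as a careful person would: the job done as asked, in the order asked, and still so for the second after the job is handed in, with the robot touching nothing.
It also fails if it takes over 72 s, if anything falls off the work surface, if the arm or the gripper's body presses on something with over 40 N, if the wrist force passes 120 N, or if a joint passes its speed limit or range.

## Working session

There is one attempt and no reset: what is moved stays moved. The work goes in short steps, Python scripts to look and compute and a tool call to move; the robot and the scene stay as the last step left them, time stands still between calls to the robot, and variables do not carry over. Pictures are saved under pics/ and viewed, about 8 in all and at most 12, crops included, and the job is handed in when it is done.

Besides the shell and the picture viewer there is one more tool, called after "Request:" in YAML: its name, and indented under it one key for each argument. arm_command: Moves the arm, as the interface text tells. Its arguments: {"type":"object","properties":{"series":{"type":"array"},"squeeze":{"type":"number"}},"required":["series"]}

```bash
mkdir -p pics; ls; cat > h.py <<'E'
from plant import *
import numpy as np, cv2
from scipy.spatial.transform import Rotation as R
def cam(name):
    o=get_obs(); c=capture(name)
    if 'tool_from_camera' in c:
        T=np.eye(4);T[:3,:3]=R.from_quat(o['orientation']).as_matrix();T[:3,3]=o['tool_pos']
        M=T@np.array(c['tool_from_camera'])
    else:
        M=np.eye(4);M[:3,:3]=R.from_quat(c['orientation']).as_matrix();M[:3,3]=c['xyz']
    h=c['color'].shape[0];c['f']=h/2/np.tan(np.radians(c['vfov'])/2);c['M']=M
    return c
def ray(c,u,v):
    d=np.array([(u-c['cx'])/c['f'],(v-c['cy'])/c['f']]);s=d.copy()
    for _ in range(30): s=d/(1+c['k1']*(s@s))
    r=c['M'][:3,:3]@np.array([s[0],-s[1],-1]); return c['M'][:3,3],r
def onz(c,u,v,z):
    o,r=ray(c,u,v); return o+r*(z-o[2])/r[2]
def proj(c,p):
    q=np.linalg.inv(c['M'])@np.append(p,1); s=np.array([q[0],-q[1]])/-q[2]
    s=s*(1+c['k1']*(s@s)); return s*c['f']+[c['cx'],c['cy']]
def save(c,fn,crop=None,k=1):
    im=c['color'][:,:,::-1]
    if crop: x0,y0,x1,y1=crop; im=im[y0:y1,x0:x1]
    cv2.imwrite('pics/'+fn,cv2.resize(im,None,fx=k,fy=k,interpolation=cv2.INTER_CUBIC))
def meta(c,fn):
    np.savez(fn,**{k:np.array(c[k]) for k in('color','M','f','cx','cy','k1')})
def load(fn):
    return {k:v for k,v in np.load(fn).items()}
E
python3 - <<'E'
from h import *
o=get_obs();print(o)
for n in('top','scene'):
    c=cam(n);meta(c,n+'0.npz');save(c,n+'0.png',k=1.42);print(n,c['M'].round(3).tolist(),c['f'],c['cx'],c['cy'],c['k1'])
E
```

```text
pics
{'time_s': 0.0, 'joints': array([-9.70911257e-01,  3.59366251e-01,  1.10592825e-02, -3.18086629e-04,
       -1.22411213e+00, -2.88079426e-01]), 'joint_vel': array([-2.97967802e-04, -2.29627399e-04,  6.78318981e-05,  1.03260571e-03,
       -2.39564141e-04,  9.68640882e-04]), 'joint_efforts': array([ 1.96799856e-04, -5.83315694e+01,  2.93425137e+01,  6.93643570e+00,
       -5.74767400e-03,  2.30480441e-05]), 'tool_pos': array([ 206.87030847, -641.99404946,  220.48300931]), 'orientation': array([ 5.88780484e-01,  8.08292559e-01,  4.12576240e-04, -7.14487649e-04]), 'contact_force': array([-0.19684544,  0.27816138, -0.00792268]), 'wrist_torque': array([0.03329391, 0.03002041, 0.00144405]), 'gripper_width': 0.9985630252007907}
top [[-0.025, 0.996, -0.084, 364.234], [-1.0, -0.024, 0.011, 127.363], [0.009, 0.085, 0.996, 1643.446], [0.0, 0.0, 0.0, 1.0]] 482.54565351263096 278.75166333823 197.96707370579009 -0.1053894138120112
scene [[0.876, 0.254, -0.41, -113.76], [-0.482, 0.48, -0.733, -926.373], [0.01, 0.84, 0.543, 1014.321], [0.0, 0.0, 0.0, 1.0]] 541.3917015239242 279.47463904590666 206.48389718468982 -0.11555837334947136
```

View pics/top0.png

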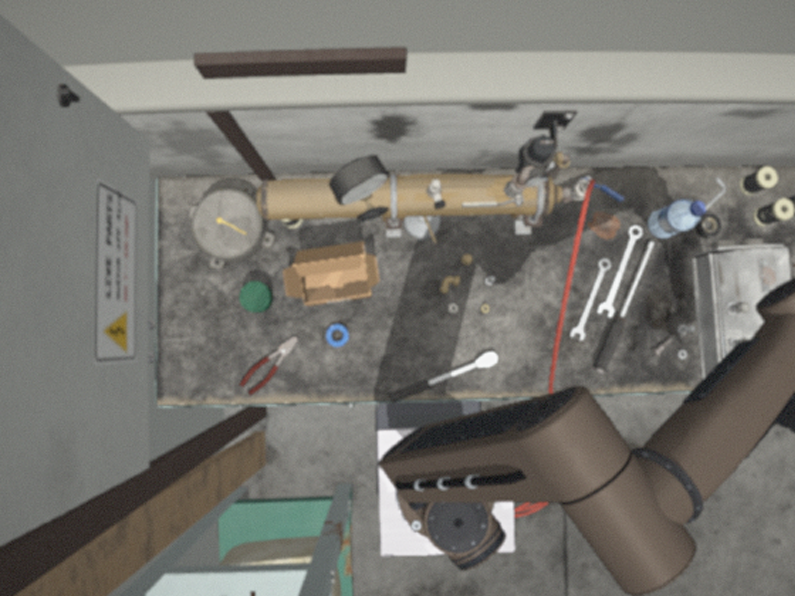

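View pics/scene0.png

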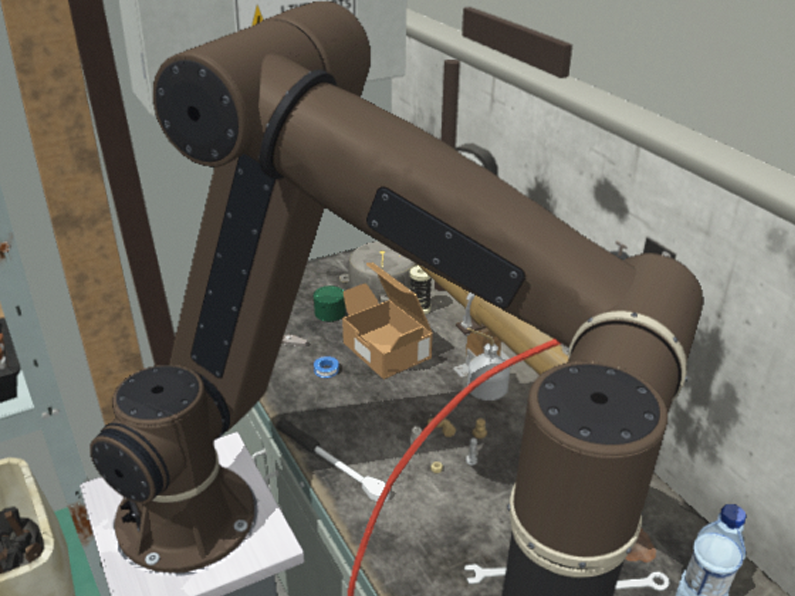

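The top view shows the carton at about (330,272), the elbow at (450,285), probably the plug at (466,260), the coupling, nut and bolt near (453,308), (485,308) and (489,281), and the hose at x≈570. The arm starts to the right of the hose.

```bash
python3 - <<'E'
from h import *
c=load('top0.npz')
for n,u,v,z in [('elbow',450,285,12),('plug?',466,260,25),('coup?',453,308,25),('nut',485,308,10),('bolt?',489,281,50),('FLrim',302,302,66),('FRrim',371,294,66),('BLrim',318,250,66),('tape',337,335,8),('tin',256,296,54),('hosefront',551,388,30),('hosetop',585,190,350),('oil',418,228,60)]:
    print(n,onz(c,u/1.42,v/1.42,z).round(0))
im=c['color'][150:230,180:360,::-1];cv2.imwrite('pics/topcrop.png',cv2.resize(im,None,fx=4.4,fy=4.4,interpolation=cv2.INTER_CUBIC))
E
```

```text
elbow [490. -19.  12.]
plug? [548. -58.  25.]
coup? [434. -24.  25.]
nut [ 433. -102.   10.]
bolt? [ 494. -108.   50.]
FLrim [455. 328.  66.]
FRrim [469. 168.  66.]
BLrim [575. 289.  66.]
tape [377. 253.   8.]
tin [472. 437.  54.]
hosefront [ 240. -249.   30.]
hosetop [ 643. -258.  350.]
oil [622.  56.  60.]
```

View pics/topcrop.png

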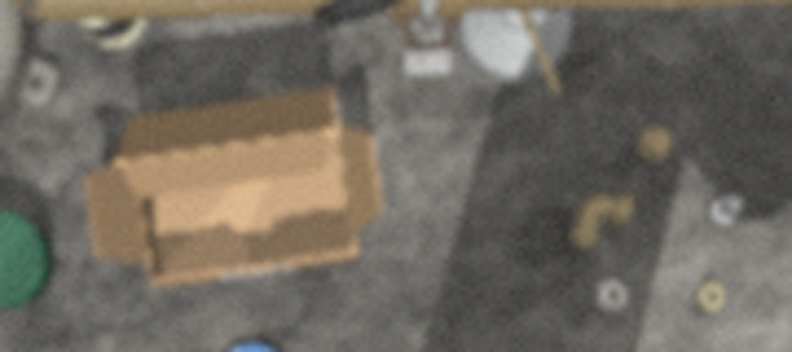

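The plug (brass disc, crop 655,142), elbow (600,218), coupling (grey, 611,295), nut (711,295) and bolt (725,208) agree with the list. Next I lift the arm so it can cross above the hose.

Request:
arm_command:
  series:
    - [[0,0,-0.041],[0,0,0],0]
    - [[0,0,-0.041],[0,0,0],0]
    - [[0,0,-0.041],[0,0,0],0]
    - [[0,0,-0.041],[0,0,0],0]
    - [[0,0,-0.041],[0,0,0],0]

```text
time_s: 0.52
tool_pos: [205.6, -637.9, 417.2]
orientation: [0.589, 0.808, 0.007, -0.013]
contact_force: [0.9, -1.7, 0.7]
gripper_width: 0.999
```

Request:
arm_command:
  series:
    - [[0,0,-0.041],[0,0,0],0]
    - [[0,0,-0.041],[0,0,0],0]
    - [[0,0,0],[0,0,0],0]

```text
time_s: 0.77
tool_pos: [205.2, -640.0, 509.9]
orientation: [0.589, 0.808, 0.004, -0.008]
contact_force: [-1.5, 1.7, 1.6]
gripper_width: 0.999
```

Request:
arm_command:
  series:
    - [[0.03,0.027,0],[0,0,0],0]
    - [[0.03,0.027,0],[0,0,0],0]
    - [[0.03,0.027,0],[0,0,0],0]
    - [[0.03,0.027,0],[0,0,0],0]
    - [[0.03,0.027,0],[0,0,0],0]

```text
time_s: 1.18
tool_pos: [289.3, -457.3, 505.8]
orientation: [0.594, 0.805, 0.005, -0.013]
contact_force: [2.1, 0.8, 0.6]
gripper_width: 0.999
```

Request:
arm_command:
  series:
    - [[0.03,0.027,0],[0,0,0],0]
    - [[0.03,0.027,0],[0,0,0],0]
    - [[0.03,0.027,0],[0,0,0],0]
    - [[0.03,0.027,0],[0,0,0],0]
    - [[0.03,0.027,0],[0,0,0],0]

```text
time_s: 1.6
tool_pos: [373.8, -266.7, 507.2]
orientation: [0.594, 0.804, 0.006, -0.014]
contact_force: [1.0, 0.1, 0.3]
gripper_width: 1.0
```

Request:
arm_command:
  series:
    - [[0.03,0.027,0],[0,0,0],0]
    - [[0.03,0.027,0],[0,0,0],0]
    - [[0.03,0.027,0],[0,0,0],0]
    - [[0.03,0.027,0],[0,0,0],0]
    - [[0,0,0],[0,0,0],0]

```text
time_s: 2.02
tool_pos: [442.7, -108.8, 508.7]
orientation: [0.592, 0.806, 0.007, -0.015]
contact_force: [0.3, -0.7, -0.0]
gripper_width: 0.997
```

Request:
arm_command:
  series:
    - [[0.014,0.009,0.036],[0,0,0],0]
    - [[0.014,0.009,0.036],[0,0,0],0]
    - [[0.014,0.009,0.036],[0,0,0],0]
    - [[0.014,0.009,0.036],[0,0,0],0]
    - [[0,0,0],[0,0,0],0]

```text
time_s: 2.43
tool_pos: [458.6, -35.4, 362.0]
orientation: [0.59, 0.807, 0.008, -0.014]
contact_force: [-1.5, -0.7, -1.8]
gripper_width: 1.003
```

```bash
python3 - <<'E'
from h import *
c=cam('wrist');meta(c,'w1.npz');save(c,'w1.png',k=1.42);print(c['M'].round(3),c['f'])
E
```

```text
[[-3.04000e-01 -9.10000e-01 -2.81000e-01  3.85632e+02]
 [ 9.52000e-01 -2.80000e-01 -1.22000e-01 -6.38000e+01]
 [ 3.20000e-02 -3.05000e-01  9.52000e-01  5.15434e+02]
 [ 0.00000e+00  0.00000e+00  0.00000e+00  1.00000e+00]] 331.2906327830435
```

View pics/w1.png

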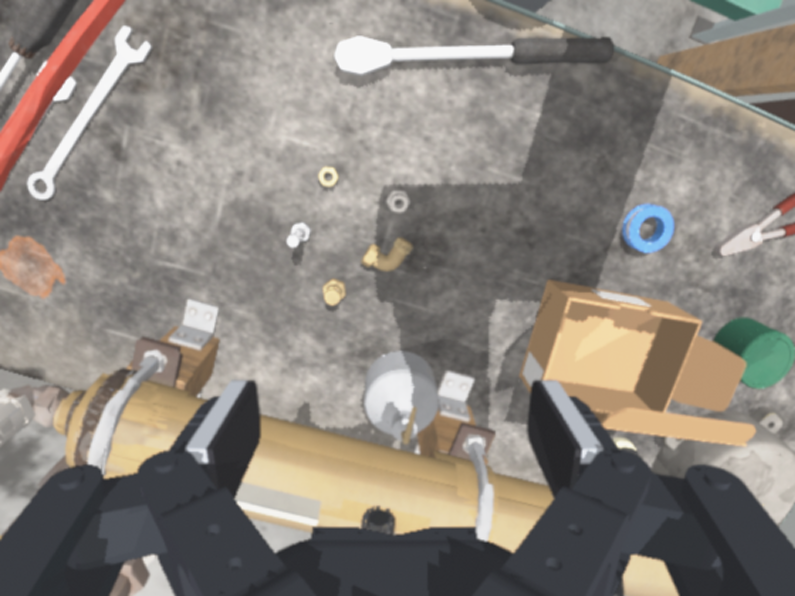

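The wrist view shows the elbow at (388,255), plug (334,292), coupling (398,202), nut (328,177), bolt (298,235), tape (648,228) and carton around (620,350). Next I measure the brass parts with masks.

```bash
python3 - <<'E'
from h import *
c=load('w1.npz')
hsv=cv2.cvtColor(c['color'],cv2.COLOR_RGB2HSV)
m=((hsv[...,0]>13)&(hsv[...,0]<32)&(hsv[...,1]>85)).astype(np.uint8)
m[:, 330:]=0; m[230:]=0; m[:,:190]=0;m[:100]=0
n,l,s,ce=cv2.connectedComponentsWithStats(m)
for i in range(1,n):
    if s[i,4]<25: continue
    ys,xs=np.where(l==i); print(s[i],ce[i])
    P=np.array([onz(c,u,v,14)[:2] for u,v in zip(xs,ys)],dtype=np.float32)
    print(cv2.minAreaRect(P),P.min(0),P.max(0), P.mean(0))
for n,u,v,z in [('FR',553,283,66),('FL',702,320,66),('plugtop',337,286,33),('plughead',332,297,8),('oil',400,395,20),('coup',398,202,25)]:
    print(n,onz(c,u/1.42,v/1.42,z).round(0))
a=cv2.resize(c['color'][150:225,200:300,::-1],None,fx=4,fy=4,interpolation=cv2.INTER_CUBIC)
b=cv2.resize(c['color'][180:330,350:540,::-1],None,fx=4,fy=4,interpolation=cv2.INTER_CUBIC)[:, :760]
a=cv2.copyMakeBorder(a,0,300,0,0,cv2.BORDER_CONSTANT)[:600]
cv2.imwrite('pics/w1c.png',cv2.resize(np.hstack([a,b]),None,fx=.68,fy=.68))
E
```

```text
FR [460. 145.  66.]
FL [449. 322.  66.]
plugtop [538. -62.  33.]
plughead [560. -64.   8.]
oil [651.  46.  20.]
coup [435. -27.  25.]
```

View pics/w1c.png

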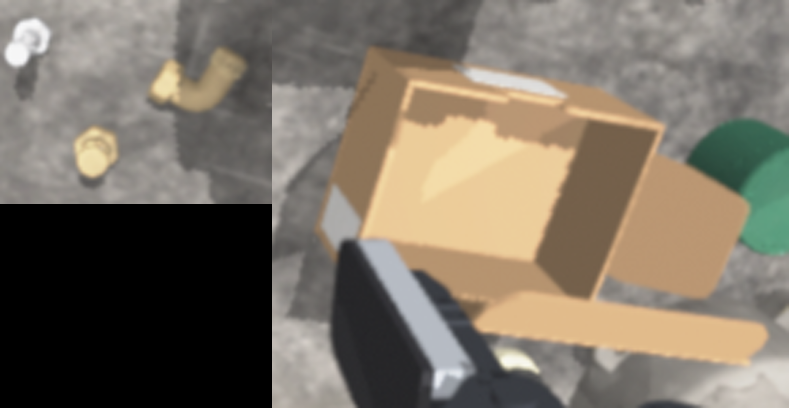

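The brass mask came back empty, but the crop is clear. The elbow's hex is at raw (261,180), its other end at (285,173) and its bend at (273,188). The carton's inner rim is clean, the right flap looks edge-on to this camera (so about 2.0 rad), and the left flap is splayed out.

```bash
python3 - <<'E'
from h import *
c=load('w1.npz')
hsv=cv2.cvtColor(c['color'],cv2.COLOR_RGB2HSV)
for p in [(261,180),(274,186),(285,174),(235,205),(300,170)]: print(hsv[p[1],p[0]])
m=((hsv[...,0]>10)&(hsv[...,0]<35)&(hsv[...,1]>60)).astype(np.uint8)
m[:, 330:]=0; m[230:]=0; m[:,:190]=0;m[:100]=0
n,l,s,ce=cv2.connectedComponentsWithStats(m)
for i in range(1,n):
    if s[i,4]<25: continue
    ys,xs=np.where(l==i); print(s[i],ce[i].round(1))
    P=np.array([onz(c,u,v,12)[:2] for u,v in zip(xs,ys)],dtype=np.float32)
    print(cv2.minAreaRect(P),P.min(0),P.max(0), P.mean(0))
for n,u,v,z in [('hex',261,180,12),('end',285.3,172.8,12),('bend',273.5,188.6,12),('FRr',400.7,210.5,66),('FLr',493.4,227,66),('BLr',469.9,289.6,66),('BRr',383,266,66),('FRb',386.8,197.6,0)]:
    print(n,onz(c,u,v,z).round(0))
E
```

```text
[ 22  68 237]
[ 19  82 177]
[ 19  76 150]
[ 23  70 237]
[12 15 85]
[255 168  35  23 456] [272.2 179.9]
((495.49407958984375, -19.92285919189453), (32.358524322509766, 55.965450286865234), 29.38148307800293) [471.90067  -44.688206] [512.6789      2.4532907] [495.2217   -20.173788]
[227 196  16  19 229] [234.7 205.1]
((552.1759643554688, -65.16706848144531), (23.80504608154297, 29.639318466186523), 62.91257858276367) [537.3791  -77.33961] [568.1764   -52.357777] [552.06274 -64.7255 ]
hex [501. -37.  12.]
end [478.  -4.  12.]
bend [508. -14.  12.]
FRr [471. 168.  66.]
FLr [452. 322.  66.]
BLr [562. 339.  66.]
BRr [562. 179.  66.]
FRb [470. 170.   0.]
```

Request:
arm_command:
  series:
    - [[0.003,0.04,0.03],[0,0,0],0.3]
    - [[0,0,0.03],[0,0,6.8],0.3]
    - [[0,0,0.03],[0,0,6.8],0.3]
    - [[0,0,0.03],[0,0,6.8],0.3]
    - [[0,0,0],[0,0,6.8],0.3]

```text
time_s: 2.9
tool_pos: [495.4, -22.8, 256.6]
orientation: [0.767, 0.641, 0.01, -0.009]
contact_force: [-0.6, -0.8, -0.6]
gripper_width: 0.702
```

Request:
arm_command:
  series:
    - [[0,0,0],[0,0,6.8],0.3]
    - [[0,0,0],[0,0,0],0.3]

```text
time_s: 3.07
tool_pos: [496.3, -24.1, 257.3]
orientation: [0.807, 0.59, 0.009, -0.009]
contact_force: [-0.4, -0.4, -0.5]
gripper_width: 0.698
```

```bash
cat >> h.py <<'E'
def pose():
    o=get_obs(); return np.array(o['tool_pos']),R.from_quat(o['orientation'])
def go(p,Rt=None):
    "shift in current tool axes to world p (mm) and rotvec deg to Rt"
    q,r=pose(); s=r.inv().apply(np.array(p)-q)
    t=None if Rt is None else (r.inv()*Rt).as_rotvec(degrees=True).round(2)
    print('at',q.round(1),'shift mm',s.round(1),'turn',t); return s
def down(az,tilt=0,about=0):
    "tool pointing down, tool x at azimuth az deg; then tilt about tool x/y by extra rotvec"
    a=np.radians(az); X=np.array([np.cos(a),np.sin(a),0]);Z=np.array([0,0,-1.]);Y=np.cross(Z,X)
    return R.from_matrix(np.c_[X,Y,Z])
def brass(c,z,roi=None,smin=60):
    hsv=cv2.cvtColor(c['color'],cv2.COLOR_RGB2HSV)
    m=((hsv[...,0]>10)&(hsv[...,0]<35)&(hsv[...,1]>smin)).astype(np.uint8)
    n,l,s,ce=cv2.connectedComponentsWithStats(m); out=[]
    for i in range(1,n):
        if s[i,4]<80: continue
        ys,xs=np.where(l==i);P=np.array([onz(c,u,v,z)[:2] for u,v in zip(xs,ys)],dtype=np.float32)
        out.append((s[i],P))
    return out
E
python3 - <<'E'
from h import *
c=cam('wrist');meta(c,'w2.npz')
for s,P in brass(c,12):
    if not(400<P[:,0].mean()<620 and -120<P[:,1].mean()<60): continue
    print(s,P.mean(0)); 
    for az in (68,73,78):
        a=np.radians(az);u=P@np.array([[np.cos(a),-np.sin(a)],[np.sin(a),np.cos(a)]]);lo,hi=np.percentile(u,.5,axis=0),np.percentile(u,99.5,axis=0);mid=(lo+hi)/2
        print(az,hi-lo,'centre',mid[0]*np.cos(a)-mid[1]*np.sin(a),mid[0]*np.sin(a)+mid[1]*np.cos(a))
go([495,-20,100],down(73))
save(c,'w2.png',k=1.42)
E
```

```text
[257 145  32  40 738] [494.82526  -19.880224]
68 [37.21205026 49.42965518] centre 492.7660636678933 -21.717106271184463
73 [38.09416052 47.50795406] centre 492.6759762119639 -22.003171299563704
78 [40.41662034 44.99283108] centre 492.66588814221194 -21.760651181957385
[245 208  21  23 332] [551.75055 -64.1583 ]
68 [24.55535304 30.22959341] centre 552.5821236235365 -64.52042100853555
73 [24.83852648 29.90955143] centre 552.6358514583828 -64.32512391992479
78 [25.13045216 29.89967275] centre 552.6702259516359 -64.25517788532491
at [496.7 -24.1 257.9] shift mm [ -0.7  -2.4 158. ] turn [-0.16 -1.5  -0.27]
```

View pics/w2.png

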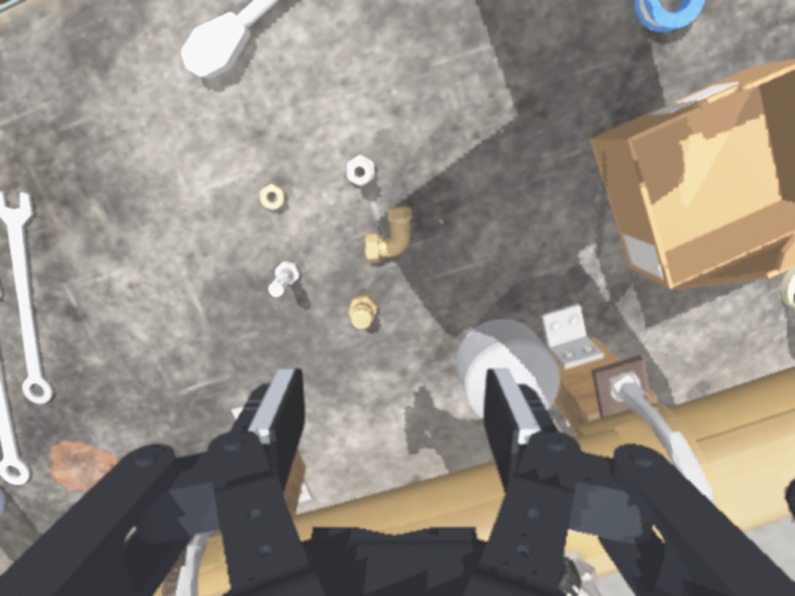

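The view is now aligned with the elbow: hex at (375,247), open end at (400,215), plug at (361,312), oil can at (505,365). Measured elbow extents of 38 x 47.5 mm match the 40 x 47 given, and its centre is (493,-21). I descend and grip.

Request:
arm_command:
  series:
    - [[0.001,-0.002,0.04],[0,-1.5,0],0.2]
    - [[0.001,-0.002,0.04],[0,0,0],0.2]
    - [[0,0,0.04],[0,0,0],0.2]
    - [[0,0,0.04],[0,0,0],0.2]
    - [[0,0,0],[0,0,0],0.2]

```text
time_s: 3.53
tool_pos: [503.8, -20.0, 104.1]
orientation: [0.798, 0.603, 0.009, 0.004]
contact_force: [-1.9, -0.4, -0.0]
gripper_width: 0.796
```

```bash
python3 - <<'E'
from h import *
go([493,-21,29],down(73))
E
```

```text
at [503.8 -20.  104.1] shift mm [ -4.6 -11.5  74.8] turn [ 1.02 -0.54  1.1 ]
```

Request:
arm_command:
  series:
    - [[-0.005,-0.012,0.02],[1,-0.5,1],0.2]
    - [[0,0,0.025],[0,0,0],0.2]
    - [[0,0,0.015],[0,0,0],0.2]
    - [[0,0,0],[0,0,0],0.2]

```text
time_s: 3.87
tool_pos: [498.2, -21.2, 50.4]
orientation: [0.799, 0.602, 0.004, 0.002]
contact_force: [0.3, 0.1, 0.0]
gripper_width: 0.799
```

```bash
python3 - <<'E'
from h import *
go([493,-21,29],down(73))
E
```

```text
at [498.2 -21.2  50.4] shift mm [-1.3 -5.2 21.3] turn [ 0.46 -0.16  0.99]
```

Request:
arm_command:
  series:
    - [[-0.001,-0.006,0.01],[0.5,0,1],0.2]
    - [[0,0,0.012],[0,0,0],0.2]
    - [[0,0,0],[0,0,0],0.6]
    - [[0,0,0],[0,0,0],1]
    - [[0,0,0],[0,0,0],1]
  squeeze: 40

```text
time_s: 4.28
tool_pos: [499.0, -19.0, 36.6]
orientation: [0.802, 0.597, 0.006, 0.001]
contact_force: [0.0, -0.3, 0.3]
gripper_width: 0.379
```

Request:
arm_command:
  series:
    - [[0,0,0],[0,0,0],1]
    - [[0,0,0],[0,0,0],1]
    - [[0,0,0],[0,0,0],1]

```text
time_s: 4.53
tool_pos: [500.8, -18.5, 39.6]
orientation: [0.802, 0.597, 0.008, 0.002]
contact_force: [0.6, 1.0, -0.2]
gripper_width: 0.002
```

```bash
python3 - <<'E'
from h import *
print(get_obs()['tool_pos'],get_obs()['gripper_width'])
c=cam('wrist');meta(c,'w3.npz')
save(c,'w3.png',crop=(130,60,430,330),k=2)
for s,P in brass(c,12):print(s,P.mean(0))
E
```

```text
[500.7997229  -18.47002557  39.55989315] 0.002423225497861232
[ 95 152  24  34 237] [431.77173  -93.974266]
[ 87 164  16  18 161] [ 432.7091   -105.531944]
[ 233  187   69   79 2991] [493.85693  -19.947025]
[216 301  22  13 183] [537.41656  -62.859077]
[522 349  38  71 942] [692.8343  147.68935]
```

View pics/w3.png

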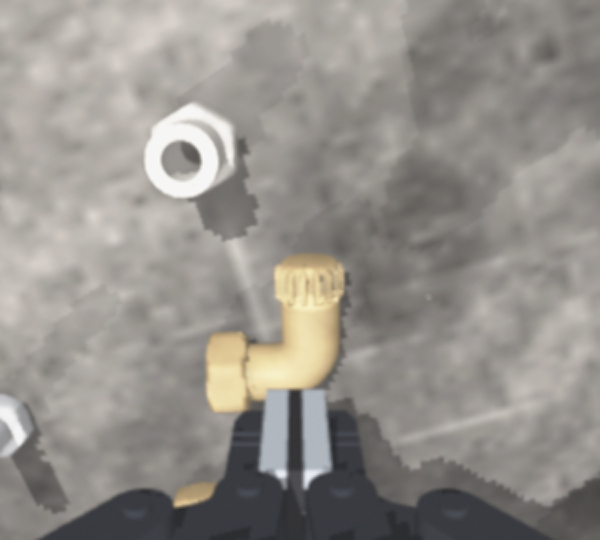

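The fingers closed on top of the elbow, at view (297,400), because the open pads stand farther back than I allowed for. The elbow hasn't moved: its centroid is still (494,-20). I open, re-centre and go lower.

Request:
arm_command:
  series:
    - [[0,0,-0.02],[0,0,0],0.2]
    - [[0,0,0],[0,0,0],0.2]
    - [[-0.001,-0.006,0],[0,0,0],0.2]
    - [[0,0,0],[0,0,0],0.2]
    - [[0,0,0],[0,0,0],0.2]

```text
time_s: 5.0
tool_pos: [493.7, -17.8, 60.4]
orientation: [0.802, 0.597, 0.008, 0.002]
contact_force: [0.3, 0.1, 0.1]
gripper_width: 0.711
```

```bash
python3 - <<'E'
from h import *
print(get_obs()['gripper_width']);go([493,-20.5,23],down(73))
E
```

```text
0.7105577043103741
at [493.7 -17.8  60.4] shift mm [-3.2 -0.3 37.4] turn [ 0.72 -0.64  0.35]
```

Request:
arm_command:
  series:
    - [[-0.003,0,0.012],[0.7,-0.6,0.3],0.2]
    - [[0,0,0.015],[0,0,0],0.2]
    - [[0,0,0.012],[0,0,0],0.2]
    - [[0,0,0],[0,0,0],0.2]

```text
time_s: 5.33
tool_pos: [492.6, -20.8, 18.9]
orientation: [0.804, 0.595, -0.0, -0.0]
contact_force: [-0.4, 0.1, -0.1]
gripper_width: 0.801
```

```bash
python3 - <<'E'
from h import *
print(get_obs()['gripper_width'],get_obs()['contact_force']);go([493,-20.5,23],down(73))
E
```

```text
0.8013922962148283 [-0.3621881   0.11078683 -0.08403441]
at [492.6 -20.8  18.9] shift mm [ 0.4  0.3 -4.1] turn [-0.02 -0.    0.03]
```

Request:
arm_command:
  series:
    - [[0,0,-0.005],[0,0,0],0.6]
    - [[0,0,0],[0,0,0],1]
    - [[0,0,0],[0,0,0],1]
    - [[0,0,0],[0,0,0],1]
    - [[0,0,0],[0,0,0],1]
  squeeze: 40

```text
time_s: 5.75
tool_pos: [492.4, -21.1, 24.0]
orientation: [0.804, 0.595, -0.002, -0.0]
contact_force: [0.6, 0.0, -0.7]
gripper_width: 0.084
```

Request:
arm_command:
  series:
    - [[0,0,-0.02],[0,0,0],1]
    - [[0,0,-0.035],[0,0,0],1]
    - [[0,0,-0.04],[0,0,0],1]
    - [[0,0,-0.04],[0,0,0],1]
    - [[0,0,-0.04],[0,0,0],1]

```text
time_s: 6.17
tool_pos: [487.3, -22.5, 198.8]
orientation: [0.804, 0.594, -0.009, -0.003]
contact_force: [1.2, 1.3, -0.3]
gripper_width: -0.003
```

```bash
python3 - <<'E'
from h import *
print(get_obs()['tool_pos'])
c=cam('wrist');meta(c,'w4.npz')
save(c,'w4.png',k=1.42)
for s,P in brass(c,12):print(s,P.mean(0))
T=get_obs(); p,r=pose()
for z in (25,6): print(proj(c,p+r.apply([0,0,z])))
E
```

```text
[487.29126034 -22.49558477 198.83265587]
[  448    75   112   165 13033] [534.2591 226.5909]
[263 163  38  45 876] [494.18036 -18.89031]
[249 233  23  28 389] [550.358    -63.629974]
[ 416  270  102  121 3359] [739.59296 135.7021 ]
[ 495  322   65   98 2542] [828.81323 243.55643]
[  19  336   52   38 1162] [ 622.34393 -395.28027]
[163 357  24  16 118] [ 679.38965 -227.06314]
[279.57527054 254.42273138]
[279.68349106 270.60075422]
```

View pics/w4.png

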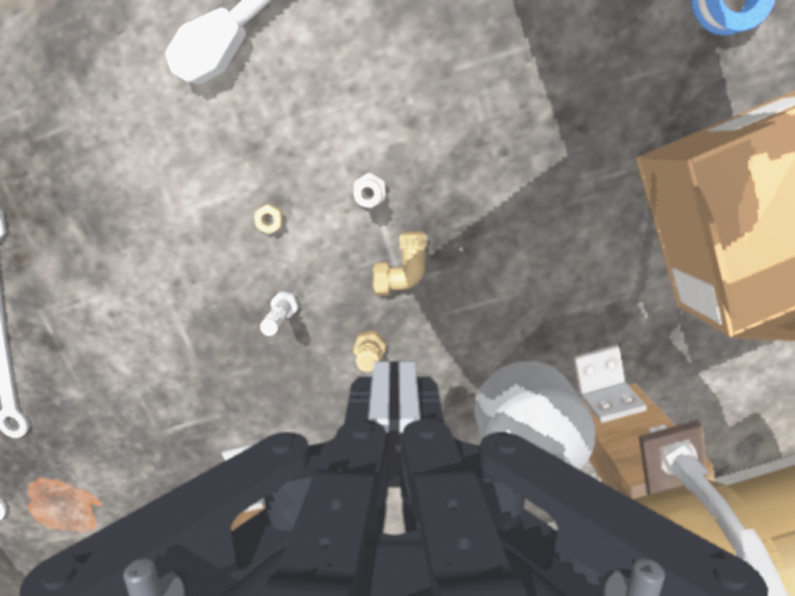

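The elbow is again unmoved, with its hex at (381,278) and end at (413,240), and the closed tips show at (395,363), just where the calibration puts them. So position is right and the fingers must ride over the top. This time I go down with the fingers open until they touch the bench, then close in small steps.

Request:
arm_command:
  series:
    - [[0,0,0.035],[0,0,0],0.2]
    - [[0,0,0.035],[0,0,0],0.2]
    - [[0,0,0.03],[0,0,0],0.2]
    - [[0,0,0],[0,0,0],0.2]
    - [[0,0,0],[0,0,0],0.2]

```text
time_s: 6.63
tool_pos: [498.9, -20.8, 116.9]
orientation: [0.803, 0.596, 0.008, 0.004]
contact_force: [0.3, -0.7, 2.1]
gripper_width: 0.705
```

```bash
python3 - <<'E'
from h import *
print(get_obs()['gripper_width']);go([493,-20,20],down(73))
E
```

```text
0.7049834791620488
at [498.9 -20.8 116.9] shift mm [-1.7 -7.5 96.8] turn [ 0.93 -0.43  0.11]
```

Request:
arm_command:
  series:
    - [[-0.001,-0.007,0.03],[0.9,-0.4,0],0.2]
    - [[0,-0.001,0.03],[0,0,0],0.2]
    - [[0,0,0.02],[0,0,0],0.2]
    - [[0,0,0],[0,0,0],0.2]
    - [[0,0,0],[0,0,0],0.2]

```text
time_s: 7.05
tool_pos: [497.7, -17.9, 43.3]
orientation: [0.803, 0.596, 0.005, 0.002]
contact_force: [0.8, -0.5, -0.2]
gripper_width: 0.798
```

```bash
python3 - <<'E'
from h import *
o=get_obs();print(o['gripper_width'],o['contact_force'],o['joint_efforts'].round(1));go([493,-20,20],down(73))
c=cam('wrist');meta(c,'w5.npz')
for s,P in brass(c,12):
    if abs(P[:,0].mean()-494)<20: print(s,P.mean(0))
E
```

```text
0.7976762800573417 [ 0.83313336 -0.51233098 -0.15124169] [ -0.1 -39.8  19.    4.4   0.2  -0. ]
at [497.7 -17.9  43.3] shift mm [-3.5 -4.1 23.2] turn [ 0.57 -0.29  0.23]
[ 235  190   67   78 2962] [494.5163   -20.159369]
```

Request:
arm_command:
  series:
    - [[-0.003,-0.004,0.01],[0.6,-0.3,0],0.2]
    - [[0,0,0.01],[0,0,0],0.2]
    - [[0,0,0.004],[0,0,0],0.2]
    - [[0,0,0],[0,0,0],0.2]

```text
time_s: 7.43
tool_pos: [496.6, -18.5, 22.7]
orientation: [0.802, 0.597, 0.004, 0.001]
contact_force: [-0.2, -0.4, -0.2]
gripper_width: 0.802
```

```bash
python3 - <<'E'
from h import *
o=get_obs();print(o['gripper_width'],o['contact_force'],o['joint_efforts'].round(1));go([493,-20,14],down(73))
c=cam('wrist');meta(c,'w6.npz');save(c,'w6.png',crop=(120,130,440,370),k=2)
for s,P in brass(c,12):
    if abs(P[:,0].mean()-494)<20: print(s,P.mean(0))
E
```

```text
0.8022788587111962 [-0.21555481 -0.36560382 -0.1665626 ] [  0.1 -42.8  19.    4.5   0.2   0. ]
at [496.6 -18.5  22.7] shift mm [-2.5 -3.1  8.7] turn [ 0.36 -0.26  0.27]
[ 232  202   75   86 3670] [494.58832 -20.28991]
```

View pics/w6.png

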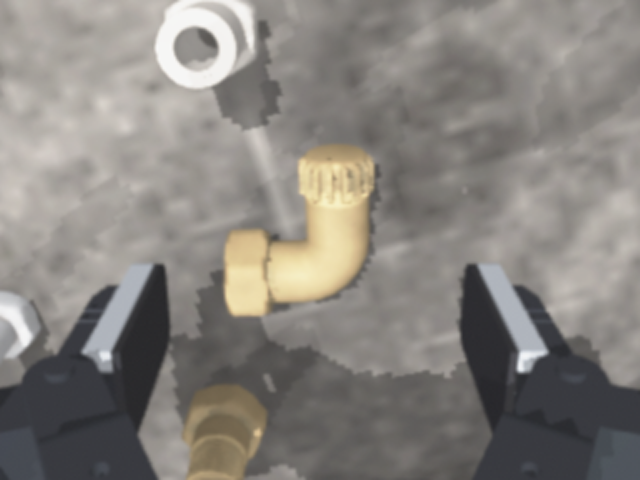

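```bash
python3 - <<'E'
from h import *
c=load('w6.npz');M=c['M'];
o=get_obs();p,r=pose()
for x in(0,37):
  for y in(-11,0,11):
    print(x,y,[(z,proj(c,p+r.apply([x,y,z])).round(0).tolist()) for z in(0,6,12,18,25)])
print(r.inv().apply(M[:3,3]-p))
# elbow in tool coords
for n,u,v in[('hexL',232,265),('hextop',244,246),('bendbot',290,281),('bendR',304,255),('end',288,207),('endR',307,218)]:
    q=onz(c,u,v,12);print(n,q.round(0),r.inv().apply(q-p).round(0))
E
```

```text
0 -11 [(0, [277.0, 241.0]), (6, [277.0, 237.0]), (12, [277.0, 232.0]), (18, [277.0, 228.0]), (25, [277.0, 224.0])]
0 0 [(0, [277.0, 261.0]), (6, [277.0, 256.0]), (12, [277.0, 251.0]), (18, [277.0, 246.0]), (25, [277.0, 241.0])]
0 11 [(0, [277.0, 280.0]), (6, [277.0, 274.0]), (12, [277.0, 269.0]), (18, [277.0, 264.0]), (25, [277.0, 258.0])]
37 -11 [(0, [350.0, 241.0]), (6, [348.0, 236.0]), (12, [345.0, 232.0]), (18, [343.0, 228.0]), (25, [341.0, 223.0])]
37 0 [(0, [349.0, 261.0]), (6, [346.0, 255.0]), (12, [344.0, 251.0]), (18, [342.0, 246.0]), (25, [340.0, 241.0])]
37 11 [(0, [347.0, 279.0]), (6, [345.0, 274.0]), (12, [343.0, 268.0]), (18, [341.0, 263.0]), (25, [339.0, 258.0])]
[   0.16107234  -78.91308615 -152.9398598 ]
hexL [498. -45.  12.] [-25.   8.  11.]
hextop [488. -35.  12.] [-18.  -3.  11.]
bendbot [517. -17.  12.] [ 7. 18. 11.]
bendR [503.  -5.  12.] [15.  2. 11.]
end [474.  -6.  12.] [  6. -26.  11.]
endR [483.   2.  12.] [ 16. -19.  11.]
```

```bash
python3 - <<'E'
from h import *
o=get_obs();print(o['time_s'],o['tool_pos'],o['joint_vel'].round(4),o['gripper_width'])
c=load('w6.npz');p=o['tool_pos'];r=R.from_quat(o['orientation'])
d=capture('wrist');print(np.array(d['tool_from_camera']).round(2).tolist(), d['vfov'],d['cy'])
C=np.array(d['tool_from_camera']);
def pt(x,y,z):
    q=np.linalg.inv(C)@[x,y,z,1];s=np.array([q[0],-q[1]])/-q[2];s=s*(1+c['k1']*(s@s));return (s*c['f']+[c['cx'],c['cy']]).round(0).tolist()
for y in(-11,0,11):print(y,[pt(34,y,z) for z in(0,6,12,18,25)],pt(0,y,25))
print(get_obs()['tool_pos'])
E
```

```text
7.4833 [496.76006773 -18.52184062  22.9626364 ] [ 0.0004 -0.0068  0.0032  0.0024 -0.0099  0.0002] 0.8003376038612603
[[1.0, 0.0, -0.0, 0.2], [0.0, -0.95, -0.31, -78.83], [-0.0, 0.31, -0.95, -153.16], [0.0, 0.0, 0.0, 1.0]] 64.7399543096051 206.5284720984888
-11 [[344.0, 241.0], [342.0, 236.0], [340.0, 232.0], [338.0, 228.0], [336.0, 223.0]] [277.0, 223.0]
0 [[343.0, 260.0], [341.0, 255.0], [339.0, 250.0], [337.0, 246.0], [335.0, 241.0]] [277.0, 241.0]
11 [[341.0, 279.0], [339.0, 273.0], [337.0, 268.0], [336.0, 263.0], [334.0, 258.0]] [277.0, 258.0]
[496.83950108 -18.49593587  23.16447707]
```

The image disagrees with the stated tip position. A 68 mm opening spans 150 px, which puts the tips at about tool z = -17, so they are near 40 mm above the bench here. That explains both misses. I feel downward in small steps and watch the force.

Request:
arm_command:
  series:
    - [[-0.002,-0.004,0.01],[0.3,-0.3,0],0.2]
    - [[0,0,0.008],[0,0,0],0.2]
    - [[0,0,0],[0,0,0],0.2]

```text
time_s: 7.78
tool_pos: [492.9, -19.1, 4.6]
orientation: [0.802, 0.597, 0.001, 0.001]
contact_force: [-0.7, 0.8, -0.0]
gripper_width: 0.8
```

Request:
arm_command:
  series:
    - [[0,0,0.006],[0,0,0],0.2]
    - [[0,0,0.003],[0,0,0],0.2]
    - [[0,0,0],[0,0,0],0.2]

```text
time_s: 8.03
tool_pos: [492.5, -19.2, -6.0]
orientation: [0.802, 0.597, 0.0, 0.001]
contact_force: [-0.9, 0.4, 0.7]
gripper_width: 0.8
```

```bash
python3 - <<'E'
from h import *
o=get_obs();print(o['gripper_width'],o['contact_force'],o['joint_efforts'].round(1));go([493,-20,0],down(73))
E
```

```text
0.80046810256079 [-0.93688772  0.3942812   0.69162759] [  0.  -44.4  17.    4.    0.1  -0. ]
at [492.5 -19.2  -6. ] shift mm [-0.6  0.7 -6. ] turn [0.09 0.04 0.3 ]
```

TCP z = -6 with no contact confirms the tool offset: the tips sit about 40 mm short of what is stated. I close here.

Request:
arm_command:
  series:
    - [[0,0,0.002],[0,0,0],0.2]
    - [[0,0,0],[0,0,0],1]
    - [[0,0,0],[0,0,0],1]
    - [[0,0,0],[0,0,0],1]
  squeeze: 40

```text
time_s: 8.37
tool_pos: [492.6, -19.2, -8.3]
orientation: [0.802, 0.597, -0.0, 0.001]
contact_force: [1.3, -0.8, -1.0]
gripper_width: 0.455
```

Request:
arm_command:
  series:
    - [[0,0,0],[0,0,0],1]
    - [[0,0,0],[0,0,0],1]

```text
time_s: 8.53
tool_pos: [492.8, -19.2, -7.9]
orientation: [0.802, 0.597, 0.0, 0.001]
contact_force: [-0.1, -0.2, -0.7]
gripper_width: 0.452
```

Gripped: 0.452 × 85 = 38 mm matches the elbow. I lift it and carry it towards the carton's front side.

Request:
arm_command:
  series:
    - [[0,0,-0.02],[0,0,0],1]
    - [[0,0,-0.04],[0,0,0],1]
    - [[0,0,-0.04],[0,0,0],1]
    - [[0,0,-0.04],[0,0,0],1]
    - [[0,0,-0.04],[0,0,0],1]

```text
time_s: 8.95
tool_pos: [486.0, -20.8, 169.9]
orientation: [0.803, 0.596, -0.009, -0.003]
contact_force: [1.1, 0.5, -1.4]
gripper_width: 0.46
```

Request:
arm_command:
  series:
    - [[0,-0.01,-0.02],[0,0,0],1]
    - [[0.034,-0.016,0],[0,0,0],1]
    - [[0.034,-0.016,0],[0,0,0],1]
    - [[0.034,-0.016,0],[0,0,0],1]
    - [[0.034,-0.016,0],[0,0,0],1]

```text
time_s: 9.37
tool_pos: [459.0, 131.5, 203.9]
orientation: [0.806, 0.592, 0.001, 0.0]
contact_force: [0.2, 0.3, -1.0]
gripper_width: 0.458
```

Request:
arm_command:
  series:
    - [[0.034,-0.016,0],[0,0,0],1]
    - [[0.034,-0.016,0],[0,0,-6],1]
    - [[0.03,-0.01,0],[0,0,-6],1]
    - [[0.01,0,0],[0,0,-6],1]
    - [[0,0,0],[0,0,-6],1]

```text
time_s: 9.78
tool_pos: [442.4, 258.9, 205.6]
orientation: [0.658, 0.753, 0.004, -0.0]
contact_force: [0.7, -1.0, -0.4]
gripper_width: 0.453
```

Request:
arm_command:
  series:
    - [[0,0,0],[0,0,0],1]
    - [[0,0,0],[0,0,0],1]

```text
time_s: 9.95
tool_pos: [441.6, 260.2, 205.2]
orientation: [0.657, 0.754, 0.003, -0.0]
contact_force: [0.5, -0.1, -0.0]
gripper_width: 0.455
```

```bash
python3 - <<'E'
from h import *
print(get_obs()['gripper_width']);go([450,240,215],down(97))
c=cam('wrist');meta(c,'w7.npz');save(c,'w7.png',k=1.42)
E
```

```text
0.4553675290407429
at [441.6 260.2 205.2] shift mm [-21.1   5.6  -9.9] turn [ 0.26 -0.27  0.92]
```

View pics/w7.png

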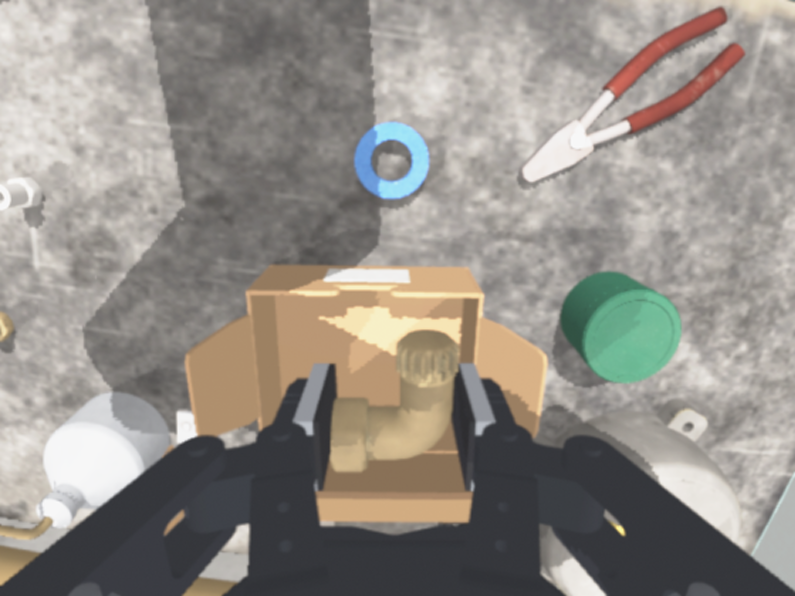

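Carton view: the front rim corners are (248,292) and (482,296), both flaps are splayed, the tuck/lid strip is at rows 492–522, the tape is at (392,160) and the tin at (620,325). The elbow is well held between the pads. Next I fix the carton's frame.

```bash
cat >> h.py <<'E'
def cray(c,u,v,C,yaw):
    "ray in carton frame"
    o,r=ray(c,u,v); Rz=R.from_euler('z',-yaw,degrees=True); return Rz.apply(o-C),Rz.apply(r)
E
python3 - <<'E'
from h import *
c=load('w7.npz');t=load('top0.npz');k=1.42
A=onz(c,248/k,292/k,66);B=onz(c,482/k,296/k,66);print('FR',A.round(1),'FL',B.round(1),np.linalg.norm(B-A))
y=(B-A)/np.linalg.norm(B-A);yaw=np.degrees(np.arctan2(-y[0],y[1]));x=np.array([y[1],-y[0],0])
C=(A+B)/2+63*x;C[2]=0;print('C',C.round(1),'yaw',yaw)
for n,p in[('tophinge?',(240,0))]:pass
print('w7 camera in carton',cray(c,280,200,C,yaw)[0].round(0),'top cam',cray(t,280,200,C,yaw)[0].round(0))
def line(name,c,u,v):
    o,r=cray(c,u,v,C,yaw); print(name,[(int(z),*(o+r*(z-o[2])/r[2])[:2].round(0)) for z in(3,66,100,140,180,200)])
for n,u,v in[('low',395,522),('mid',395,492),('up',395,455),('Rf fe',187,355),('Rf be',196,437),('Lf fe',545,352),('Lf h',480,320),('Rf h',252,320)]: line(n,c,u/k,v/k)
for n,u,v in[('darktopL',125,120),('darktopR',333,92),('bdL',125,155),('bdR',338,130),('floorline',240,180),('Rfl',380,185)]: line(n,t,180+u/4.4,150+v/4.4)
import json;json.dump([C.tolist(),yaw],open('carton.json','w'))
E
```

```text
FR [470.2 168.6  66. ] FL [452.  321.1  66. ] 153.6314425890653
C [523.7 252.3   0. ] yaw 6.768038684843932
w7 camera in carton [-160.   15.  358.] top cam [-173. -105. 1643.]
low [(3, np.float64(189.0), np.float64(25.0)), (66, np.float64(127.0), np.float64(24.0)), (100, np.float64(94.0), np.float64(23.0)), (140, np.float64(54.0), np.float64(21.0)), (180, np.float64(15.0), np.float64(20.0)), (200, np.float64(-5.0), np.float64(20.0))]
mid [(3, np.float64(153.0), np.float64(25.0)), (66, np.float64(97.0), np.float64(23.0)), (100, np.float64(67.0), np.float64(22.0)), (140, np.float64(32.0), np.float64(21.0)), (180, np.float64(-3.0), np.float64(20.0)), (200, np.float64(-21.0), np.float64(19.0))]
up [(3, np.float64(111.0), np.float64(24.0)), (66, np.float64(63.0), np.float64(22.0)), (100, np.float64(37.0), np.float64(21.0)), (140, np.float64(6.0), np.float64(20.0)), (180, np.float64(-24.0), np.float64(20.0)), (200, np.float64(-39.0), np.float64(19.0))]
Rf fe [(3, np.float64(15.0), np.float64(-153.0)), (66, np.float64(-16.0), np.float64(-123.0)), (100, np.float64(-33.0), np.float64(-107.0))
[... 2121 characters left out ...]
(24.0), np.float64(-76.0)), (140, np.float64(19.0), np.float64(-76.0)), (180, np.float64(14.0), np.float64(-77.0)), (200, np.float64(11.0), np.float64(-78.0))]
floorline [(3, np.float64(8.0), np.float64(7.0)), (66, np.float64(1.0), np.float64(3.0)), (100, np.float64(-2.0), np.float64(0.0)), (140, np.float64(-7.0), np.float64(-2.0)), (180, np.float64(-11.0), np.float64(-5.0)), (200, np.float64(-13.0), np.float64(-6.0))]
Rfl [(3, np.float64(-11.0), np.float64(-100.0)), (66, np.float64(-17.0), np.float64(-100.0)), (100, np.float64(-21.0), np.float64(-100.0)), (140, np.float64(-24.0), np.float64(-101.0)), (180, np.float64(-28.0), np.float64(-101.0)), (200, np.float64(-30.0), np.float64(-101.0))]
```

Two-view rays give: fold at carton (x,z) = (16,179), which is 119.5 mm from the hinge and so matches the stated 118, making the lid 1.18 rad. The tuck edge is at about (-13,191), so the tuck is at 0.8 rad. Both flaps are splayed. I go in under the tuck along a tool axis tilted 15°.

```bash
cat >> h.py <<'E'
import json
def cart(p):
    C,yaw=json.load(open('carton.json')) if __import__('os').path.exists('carton.json') else ([0,0,0],0)
    return np.array(C)+R.from_euler('z',yaw,degrees=True).apply(p)
def incart():
    C,yaw=json.load(open('carton.json'));p,r=pose();return R.from_euler('z',-yaw,degrees=True).apply(p-np.array(C)),r
def cgo(pc,tilt=0,ez=-20,az=96.8):
    "bring tool point (0,0,ez) to carton point pc with tool x at az, leaning tilt deg"
    Rt=down(az)*R.from_euler('x',-tilt,degrees=True)
    return go(cart(pc)-Rt.apply([0,0,ez]),Rt)
def where(ez=-20):
    C,yaw=json.load(open('carton.json'));p,r=pose();print('E in carton',R.from_euler('z',-yaw,degrees=True).apply(p+r.apply([0,0,ez])-np.array(C)).round(1),'gw',get_obs()['gripper_width'].round(3),'F',get_obs()['contact_force'].round(1))
E
python3 - <<'E'
from h import *
where();cgo([-69,22,200],15)
E
```

```text
Traceback (most recent call last):
  File "h.py", line 64, in where
    C,yaw=json.load(open('carton.json'));p,r=pose();print('E in carton',R.from_euler('z',-yaw,degrees=True).apply(p+r.apply([0,0,ez])-np.array(C)).round(1),'gw',get_obs()['gripper_width'].round(3),'F',get_obs()['contact_force'].round(1))
                                                                                                                                                                          ^^^^^^^^^^^^^^^^^^^^^^^^^^^^^^^^
AttributeError: 'float' object has no attribute 'round'
```

```bash
sed -i "s/get_obs()\['gripper_width'\].round(3)/round(get_obs()['gripper_width'],3)/" h.py
python3 - <<'E'
from h import *
where();cgo([-69,22,200],15)
E
```

```text
E in carton [-80.7  17.1 225.2] gw 0.458 F [-0.1 -0.5 -0.3]
at [441.6 259.8 205.2] shift mm [ 4.4 16.7 24.6] turn [-14.74  -0.41   1.05]
```

Request:
arm_command:
  series:
    - [[0.004,0.016,0.024],[-7,0,1],1]
    - [[0,0,0],[-7,0,0],1]
    - [[0,0,0],[0,0,0],1]

```text
time_s: 10.25
tool_pos: [455.8, 259.4, 178.7]
orientation: [0.664, 0.738, 0.089, 0.08]
contact_force: [-1.9, -3.7, -3.7]
gripper_width: 0.455
```

```bash
python3 - <<'E'
from h import *
where();cgo([-22,22,26],15)
E
```

```text
E in carton [-71.3  15.1 198.1] gw 0.455 F [-1.9 -3.7 -3.7]
at [455.8 259.4 178.7] shift mm [  7.6   7.1 178.9] turn [-1.2   0.21 -0.8 ]
```

Request:
arm_command:
  series:
    - [[0.007,0.003,0.03],[-1.2,0,-0.8],1]
    - [[0,0.002,0.035],[0,0,0],1]
    - [[0,0,0.035],[0,0,0],1]
    - [[0,0,0.02],[0,0,0],1]
    - [[0,0,0],[0,0,0],1]

```text
time_s: 10.67
tool_pos: [488.4, 266.7, 62.3]
orientation: [0.663, 0.737, 0.1, 0.087]
contact_force: [-1.1, -0.4, -0.5]
gripper_width: 0.457
```

```bash
python3 - <<'E'
from h import *
where();cgo([-22,22,26],15)
E
```

```text
E in carton [-38.5  18.4  81.6] gw 0.457 F [-1.1 -0.4 -0.5]
at [488.4 266.7  62.3] shift mm [ 3.4  1.3 58. ] turn [ 0.19 -0.09 -0.81]
```

Request:
arm_command:
  series:
    - [[0.003,0.009,-0.002],[0,0,-0.8],1]
    - [[0,0,0.018],[0,0,0],1]
    - [[0,0,0.022],[0,0,0],1]
    - [[0,0,0.012],[0,0,0],1]
    - [[0,0,0],[0,0,0],1]

```text
time_s: 11.08
tool_pos: [515.1, 269.1, 23.3]
orientation: [0.661, 0.739, 0.098, 0.086]
contact_force: [0.8, -1.5, -0.8]
gripper_width: 0.454
```

```bash
python3 - <<'E'
from h import *
where();cgo([-18,22,26],15)
E
```

```text
E in carton [-11.7  17.7  42.7] gw 0.454 F [ 0.8 -1.5 -0.8]
at [515.1 269.1  23.3] shift mm [  4.2 -10.4  14.5] turn [-0.02  0.02 -0.36]
```

Request:
arm_command:
  series:
    - [[0.004,-0.009,0.006],[0,0,0],1]
    - [[0,0,0.01],[0,0,0],1]
    - [[0,0,0],[0,0,0],1]

```text
time_s: 11.33
tool_pos: [514.4, 272.2, 14.5]
orientation: [0.666, 0.735, 0.094, 0.081]
contact_force: [0.3, -1.0, -0.4]
gripper_width: 0.456
```

```bash
python3 - <<'E'
from h import *
where();cgo([-18,22,26],15)
E
```

```text
E in carton [-11.8  20.8  33.9] gw 0.456 F [ 0.3 -1.  -0.4]
at [514.4 272.2  14.5] shift mm [ 1.  -7.7  6.1] turn [-0.69 -0.08 -1.15]
```

Request:
arm_command:
  series:
    - [[0,-0.008,0.006],[-0.7,0,-1],1]
    - [[0,0,0.002],[0,0,0],1]
    - [[0,0,0],[0,0,0],0.4]
    - [[0,0,0],[0,0,0],0.3]
    - [[0,0,0],[0,0,0],0.3]

```text
time_s: 11.75
tool_pos: [511.5, 272.9, 13.9]
orientation: [0.66, 0.741, 0.095, 0.081]
contact_force: [0.7, -0.0, 0.2]
gripper_width: 0.702
```

```bash
python3 - <<'E'
from h import *
where();cgo([-69,22,200],15)
E
```

```text
E in carton [-14.6  21.9  33.3] gw 0.702 F [ 0.7 -0.   0.2]
at [511.5 272.9  13.9] shift mm [   0.8  -11.3 -175. ] turn [-0.69 -0.26 -0.2 ]
```

Released. I back out along the tool axis, then check that the elbow is in the carton.

Request:
arm_command:
  series:
    - [[0,-0.004,-0.03],[0,0,0],0.3]
    - [[0,-0.004,-0.04],[0,0,0],0.3]
    - [[0,-0.003,-0.04],[0,0,0],0.3]
    - [[0,0,-0.04],[0,0,0],0.3]
    - [[0,0,-0.03],[0,0,0],0.3]

```text
time_s: 12.17
tool_pos: [454.0, 263.8, 180.4]
orientation: [0.66, 0.742, 0.087, 0.08]
contact_force: [0.7, 1.5, 0.2]
gripper_width: 0.701
```

```bash
python3 - <<'E'
from h import *
where();
c=cam('wrist');meta(c,'w8.npz')
m=c['color'][180:360,170:400,::-1];cv2.imwrite('pics/w8.png',cv2.resize(m,None,fx=2.5,fy=2.5))
go([553,-65,150],down(63))
E
```

```text
E in carton [-72.5  19.8 199.8] gw 0.701 F [0.7 1.5 0.2]
at [455.4 265.8 186.2] shift mm [-340.1   47.7   48.5] turn [13.47 -4.19 33.58]
```

View pics/w8.png

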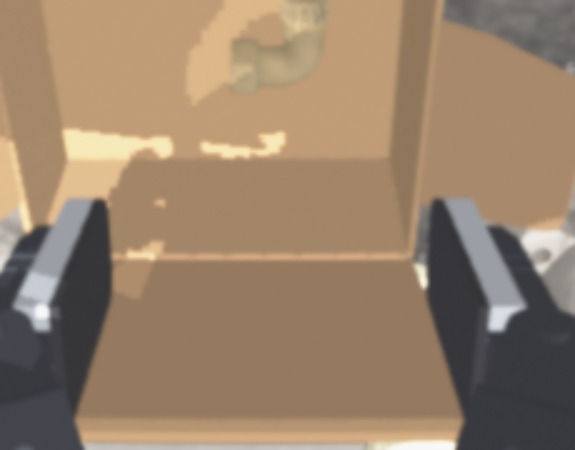

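The elbow lies on the carton floor, at crop (275,70), and the lid and tuck strip show at crop rows 415–440. I work out the lid state from this view and drop the tilt on the way to the plug.

```bash
python3 - <<'E'
from h import *
C,yaw=json.load(open('carton.json'));C=np.array(C)
c=load('w8.npz')
def line(n,c,u,v):
    o,r=cray(c,u,v,C,yaw);print(n,[(z,*(o+r*(z-o[2])/r[2])[:2].round(0).tolist()) for z in(3,12,66,140,160,180,190,200)])
for n,x,y in[('hinge',270,258),('dark/bright',270,416),('bot',270,440),('rimR',28,225),('rimL',410,255),('elbow',275,70)]:line(n,c,170+x/2.5,180+y/2.5)
c=load('w7.npz')
for s in(470,480,492,500,510,522,530):
    print(s,c['color'][int(s/1.42),278])
c=load('w8.npz')
for s in(370,400,410,416,420,430,436,440,444):print(s,c['color'][int(180+s/2.5),278])
E
```

```text
hinge [(3, 123.0, 20.0), (12, 114.0, 20.0), (66, 61.0, 20.0), (140, -12.0, 20.0), (160, -31.0, 20.0), (180, -51.0, 20.0), (190, -61.0, 20.0), (200, -71.0, 20.0)]
dark/bright [(3, 254.0, 20.0), (12, 241.0, 20.0), (66, 165.0, 20.0), (140, 61.0, 20.0), (160, 33.0, 20.0), (180, 4.0, 20.0), (190, -10.0, 20.0), (200, -24.0, 20.0)]
bot [(3, 278.0, 20.0), (12, 265.0, 20.0), (66, 184.0, 20.0), (140, 74.0, 20.0), (160, 44.0, 20.0), (180, 15.0, 20.0), (190, -0.0, 20.0), (200, -15.0, 20.0)]
rimR [(3, 102.0, -101.0), (12, 93.0, -97.0), (66, 44.0, -76.0), (140, -24.0, -47.0), (160, -42.0, -39.0), (180, -60.0, -31.0), (190, -70.0, -27.0), (200, -79.0, -23.0)]
rimL [(3, 121.0, 91.0), (12, 113.0, 89.0), (66, 60.0, 77.0), (140, -13.0, 60.0), (160, -32.0, 55.0), (180, -52.0, 51.0), (190, -62.0, 48.0), (200, -72.0, 46.0)]
elbow [(3, 10.0, 22.0), (12, 5.0, 22.0), (66, -29.0, 22.0), (140, -74.0, 21.0), (160, -87.0, 21.0), (180, -99.0, 21.0), (190, -105.0, 21.0), (200, -112.0, 21.0)]
470 [137 113  87]
480 [137 112  87]
492 [150 122  95]
500 [202 166 125]
510 [209 172 129]
522 [181 156 132]
530 [134 130 125]
370 [150 122  96]
400 [149 122  95]
410 [149 122  95]
416 [152 124  97]
420 [174 141 110]
430 [187 153 118]
436 [212 173 131]
440 [203 168 129]
444 [187 165 143]
```

Request:
arm_command:
  series:
    - [[0,-0.01,-0.04],[7,0,0],0.3]
    - [[0,0,-0.02],[7,0,0],0.3]
    - [[-0.04,0,0],[0,0,7],0.3]
    - [[-0.04,0,0],[0,0,7],0.3]
    - [[-0.04,0,0],[0,0,7],0.3]

```text
time_s: 12.63
tool_pos: [436.0, 142.3, 228.8]
orientation: [0.788, 0.616, 0.006, 0.004]
contact_force: [0.8, -0.6, 0.9]
gripper_width: 0.699
```

Request:
arm_command:
  series:
    - [[-0.04,0,0],[0,0,7],0.3]
    - [[-0.04,0.01,0],[0,0,5],0.3]
    - [[-0.04,0.01,0],[0,0,0],0.3]
    - [[-0.04,0.01,0],[0,0,0],0.3]
    - [[0,0,0],[0,0,0],0.3]

```text
time_s: 13.05
tool_pos: [399.5, -25.2, 228.5]
orientation: [0.854, 0.52, 0.008, 0.003]
contact_force: [-0.2, 0.6, 0.5]
gripper_width: 0.7
```

```bash
python3 - <<'E'
from h import *
print(get_obs()['time_s']);go([549,-65,120],down(63))
E
```

```text
13.05
at [399.5 -25.2 228.5] shift mm [ 32.1 149.6 110.9] turn [ 0.8  -0.62 -0.31]
```

The tuck edge (-12,190) and fold (15,180) haven't moved, and the elbow is at carton (5,22). Now the plug.

```bash
cat >> h.py <<'E'
def wgo(p,az,tilt,ez=-20):
    Rt=down(az)*R.from_euler('x',-tilt,degrees=True); return go(np.array(p)-Rt.apply([0,0,ez]),Rt)
E
python3 - <<'E'
from h import *
c=load('w6.npz');print(onz(c,232.5,334,10).round(1))
c=cam('wrist');meta(c,'w9.npz')
for s,P in brass(c,10):
    if np.linalg.norm(P.mean(0)-[552,-65])<25:
        print(s,c['M'][:3,3])
        lo,hi=P.min(0),P.max(0);print(lo,hi)
        hsv=cv2.cvtColor(c['color'],cv2.COLOR_RGB2HSV)
        m=c['color'][s[1]-4:s[1]+s[3]+4,s[0]-4:s[0]+s[2]+4,::-1]
        cv2.imwrite('pics/plug.png',cv2.resize(m,None,fx=8,fy=8))
        # width profile by row
        mk=(hsv[...,0]>10)&(hsv[...,0]<35)&(hsv[...,1]>60)
        for v in range(s[1],s[1]+s[3]):
            xs=np.where(mk[v,s[0]:s[0]+s[2]])[0]+s[0]; print(v,xs.min(),xs.max(),end=' | ')
        for z in (0,12,33):print(z,onz(c,s[0]+s[2]/2,s[1],z),onz(c,s[0]+s[2]/2,s[1]+s[3],z))
wgo([552,-65,110],63,15)
E
```

```text
[543.4 -60.7  10. ]
[293 275  19  27 397] [326.88510057  10.69494168 380.50582196]
[535.57086 -77.80163] [574.4165  -50.58014]
275 300 304 | 276 297 306 | 277 295 307 | 278 294 309 | 279 294 310 | 280 294 311 | 281 293 311 | 282 293 311 | 283 293 311 | 284 293 311 | 285 293 311 | 286 293 311 | 287 293 310 | 288 293 310 | 289 293 310 | 290 294 310 | 291 295 309 | 292 296 309 | 293 297 309 | 294 297 309 | 295 297 310 | 296 297 310 | 297 297 310 | 298 299 309 | 299 299 308 | 300 299 307 | 301 300 305 | 0 [543.22824302 -58.88462908   0.        ] [580.95082532 -77.10671067   0.        ]
12 [536.40543622 -56.69030037  12.        ] [572.93836265 -74.33771276  12.        ]
33 [524.46552432 -52.85022513  33.        ] [558.91655296 -69.4919664   33.        ]
at [400.6 -23.5 228.7] shift mm [ 31.1 156.7 140.8] turn [-14.16  -0.63  -0.43]
```

The plug centre is (553,-65), where the near-corner and shank-top estimates agree within 4 mm. Its flats have their normal at about 64°, so the current jaw azimuth suits.

Request:
arm_command:
  series:
    - [[0.008,0.036,0.02],[0,0,0],0.3]
    - [[0.008,0.038,0.02],[0,0,0],0.3]
    - [[0.008,0.038,0.02],[0,0,0],0.3]
    - [[0.008,0.02,0.02],[-7,0,0],0.3]
    - [[0,0,0],[-7,0,0],0.3]

```text
time_s: 13.52
tool_pos: [547.6, -54.5, 156.5]
orientation: [0.849, 0.512, 0.075, 0.102]
contact_force: [-0.5, -3.3, 1.2]
gripper_width: 0.699
```

```bash
python3 - <<'E'
from h import *
wgo([553,-65,60],63,15)
E
```

```text
at [547.6 -54.5 156.5] shift mm [ -9.5 -14.6 115.6] turn [-0.49 -1.15 -0.97]
```

Request:
arm_command:
  series:
    - [[-0.009,-0.016,0.035],[-0.5,-1.2,-1],0.3]
    - [[0,0,0.035],[0,0,0],0.3]
    - [[0,0,0.025],[0,0,0],0.3]
    - [[0,0,0],[0,0,0],0.3]

```text
time_s: 13.85
tool_pos: [551.4, -57.9, 56.0]
orientation: [0.843, 0.522, 0.071, 0.111]
contact_force: [-1.3, -1.9, -1.3]
gripper_width: 0.695
```

```bash
python3 - <<'E'
from h import *
wgo([553,-65,11],63,15)
E
```

```text
at [551.4 -57.9  56. ] shift mm [-6.  -7.4 64.6] turn [ 0.15 -0.39  0.45]
```

Request:
arm_command:
  series:
    - [[-0.006,-0.009,0.02],[0,-0.4,0.5],0.3]
    - [[0,0,0.015],[0,0,0],0.3]
    - [[0,0,0],[0,0,0],0.3]

```text
time_s: 14.1
tool_pos: [551.5, -63.2, 24.4]
orientation: [0.842, 0.525, 0.065, 0.108]
contact_force: [1.2, -0.4, 0.4]
gripper_width: 0.704
```

```bash
python3 - <<'E'
from h import *
wgo([553,-65,11],63,15)
E
```

```text
at [551.5 -63.2  24.4] shift mm [-0.9 -1.2 33.5] turn [-0.47  0.    0.88]
```

Request:
arm_command:
  series:
    - [[-0.001,-0.002,0.016],[-0.5,0,0.9],0.3]
    - [[0,-0.001,0.013],[0,0,0],0.3]
    - [[0,0,0],[0,0,0],0.3]
    - [[0,0,0],[0,0,0],0.3]

```text
time_s: 14.43
tool_pos: [563.4, -67.8, 10.4]
orientation: [0.847, 0.518, 0.065, 0.102]
contact_force: [-0.7, 0.0, -0.5]
gripper_width: 0.703
```

```bash
python3 - <<'E'
from h import *
print(get_obs()['contact_force']);wgo([553,-65,11],63,15)
E
```

```text
[-0.72261056  0.04297093 -0.49717573]
at [563.4 -67.8  10.4] shift mm [-2.3 -9.7 16.9] turn [-1.13 -0.29 -0.19]
```

Request:
arm_command:
  series:
    - [[-0.002,-0.011,0.008],[-1,0,0],0.3]
    - [[0,-0.002,0.008],[0,0,0],0.3]
    - [[0,0,0],[0,0,0],0.3]

```text
time_s: 14.68
tool_pos: [559.7, -67.2, 5.3]
orientation: [0.847, 0.519, 0.065, 0.097]
contact_force: [-0.7, -0.2, 0.3]
gripper_width: 0.705
```

```bash
python3 - <<'E'
from h import *
print(get_obs()['contact_force']);wgo([553,-65,11],63,15)
E
```

```text
[-0.68976885 -0.16833523  0.31623224]
at [559.7 -67.2   5.3] shift mm [-1.2 -4.9 12.9] turn [-1.56 -0.55 -0.11]
```

Request:
arm_command:
  series:
    - [[-0.001,-0.007,0.01],[-1.5,-0.5,0],0.3]
    - [[0,-0.002,0.007],[0,0,0],0.3]
    - [[0,0,0],[0,0,0],0.3]

```text
time_s: 14.93
tool_pos: [559.6, -68.2, 1.1]
orientation: [0.847, 0.52, 0.061, 0.097]
contact_force: [0.9, -0.8, -0.0]
gripper_width: 0.702
```

```bash
python3 - <<'E'
from h import *
print(get_obs()['contact_force']);wgo([553,-65,11],63,15)
E
```

```text
[ 0.90367685 -0.75559258 -0.03366452]
at [559.6 -68.2   1.1] shift mm [-0.1 -4.2  8.7] turn [-1.86 -0.19  0.07]
```

Request:
arm_command:
  series:
    - [[0,-0.006,0.012],[-1,0,0],0.3]
    - [[0,-0.002,0.006],[0,0,0],0.6]
    - [[0,0,0],[0,0,0],1]
    - [[0,0,0],[0,0,0],1]
    - [[0,0,0],[0,0,0],1]

```text
time_s: 15.35
tool_pos: [560.3, -68.4, -7.4]
orientation: [0.846, 0.521, 0.059, 0.092]
contact_force: [-4.0, 2.7, 10.4]
gripper_width: 0.262
```

Request:
arm_command:
  series:
    - [[0,0,0],[0,0,0],1]
    - [[0,0,0],[0,0,0],1]

```text
time_s: 15.52
tool_pos: [560.3, -68.4, -7.2]
orientation: [0.846, 0.521, 0.059, 0.092]
contact_force: [0.2, -0.1, -1.1]
gripper_width: 0.259
```

```bash
python3 - <<'E'
from h import *
print(get_obs()['contact_force'],get_obs()['gripper_width']);wgo([553,-65,11],63,15)
E
```

```text
[ 0.16602591 -0.14558079 -1.06346463] 0.2590460552805733
at [560.3 -68.4  -7.2] shift mm [-0.2 -3.   0.4] turn [-2.41 -0.31  0.19]
```

Gripped: 0.259 × 85 = 22 mm, with the same -2 mm bias as on the elbow, so it holds the 24 mm flats. I lift it and carry it over.

Request:
arm_command:
  series:
    - [[0,0,-0.02],[0,0,0],1]
    - [[0,0,-0.04],[0,0,0],1]
    - [[0,0,-0.04],[0,0,0],1]
    - [[0,0,-0.04],[0,0,0],1]
    - [[0,0,-0.04],[0,0,0],1]

```text
time_s: 15.93
tool_pos: [520.5, -53.1, 156.3]
orientation: [0.846, 0.523, 0.049, 0.089]
contact_force: [2.0, 0.4, -0.2]
gripper_width: 0.261
```

Request:
arm_command:
  series:
    - [[0.02,-0.03,-0.03],[0,0,0],1]
    - [[0.035,-0.02,0],[0,0,0],1]
    - [[0.035,-0.02,0],[0,0,0],1]
    - [[0.035,-0.02,0],[0,0,0],1]
    - [[0.035,-0.02,0],[0,0,0],1]

```text
time_s: 16.35
tool_pos: [495.7, 140.4, 173.7]
orientation: [0.849, 0.518, 0.06, 0.088]
contact_force: [1.2, -0.7, -1.8]
gripper_width: 0.266
```

```bash
python3 - <<'E'
from h import *
where();cgo([-72,-33,205],14)
E
```

```text
E in carton [ -44.6 -105.6  193.3] gw 0.266 F [ 1.2 -0.7 -1.8]
at [495.7 140.4 173.7] shift mm [ 47.6 -59.6 -24.5] turn [ -1.55   7.1  -33.15]
```

Request:
arm_command:
  series:
    - [[0.008,-0.03,-0.014],[0,0,0],1]
    - [[0.036,-0.03,-0.012],[0,1,-6.5],1]
    - [[0,0,0],[-0.5,1.5,-6.6],1]
    - [[0,0,0],[-0.5,1.5,-6.6],1]
    - [[0,0,0],[-0.5,1.5,-6.6],1]

```text
time_s: 16.77
tool_pos: [464.9, 205.0, 189.1]
orientation: [0.69, 0.715, 0.083, 0.074]
contact_force: [0.7, -0.5, 0.1]
gripper_width: 0.268
```

Request:
arm_command:
  series:
    - [[0,0,0],[0,1.5,-6.6],1]
    - [[0,0,0],[0,0,0],1]

```text
time_s: 16.93
tool_pos: [463.5, 205.0, 188.5]
orientation: [0.642, 0.759, 0.088, 0.068]
contact_force: [0.0, 0.4, -0.6]
gripper_width: 0.261
```

```bash
python3 - <<'E'
from h import *
where();cgo([-72,-33,205],14);cgo([-27,-33,30],14)
E
```

```text
E in carton [-69.8 -40.3 208. ] gw 0.261 F [ 0.   0.4 -0.6]
at [463.5 205.  188.5] shift mm [ 6.9 -2.1  2.6] turn [-1.19 -1.18  2.6 ]
at [463.5 205.  188.5] shift mm [  3.1   2.9 183.2] turn [-1.19 -1.18  2.6 ]
```

Request:
arm_command:
  series:
    - [[0.004,0,0.035],[-1,-1,2.5],1]
    - [[0,0,0.04],[0,0,0],1]
    - [[0,0,0.035],[0,0,0],1]
    - [[0,0,0],[0,0,0],1]

```text
time_s: 17.27
tool_pos: [490.7, 216.4, 82.6]
orientation: [0.665, 0.736, 0.096, 0.078]
contact_force: [-0.3, -1.2, -1.2]
gripper_width: 0.262
```

```bash
python3 - <<'E'
from h import *
where();cgo([-27,-33,24],14)
E
```

```text
E in carton [-41.9 -31.9 102. ] gw 0.262 F [-0.3 -1.2 -1.2]
at [490.7 216.4  82.6] shift mm [-2.1 -4.8 79.3] turn [ 0.21 -0.52 -1.06]
```

Request:
arm_command:
  series:
    - [[-0.002,-0.003,0.025],[0,-0.5,-1],1]
    - [[0,-0.004,0.025],[0,0,0],1]
    - [[0,-0.002,0.015],[0,0,0],1]
    - [[0,0,0],[0,0,0],1]

```text
time_s: 17.6
tool_pos: [500.0, 218.3, 18.8]
orientation: [0.659, 0.742, 0.092, 0.083]
contact_force: [0.5, -2.5, -0.7]
gripper_width: 0.263
```

```bash
python3 - <<'E'
from h import *
where();cgo([-27,-33,22],14)
E
```

```text
E in carton [-32.4 -30.9  38.2] gw 0.263 F [ 0.5 -2.5 -0.7]
at [500.  218.3  18.8] shift mm [-2.   1.2 17. ] turn [ 0.26  0.15 -0.01]
```

Request:
arm_command:
  series:
    - [[-0.002,0,0.01],[0,0,0],1]
    - [[0,0,0.01],[0,0,0],1]
    - [[0,0,0],[0,0,0],1]

```text
time_s: 17.85
tool_pos: [513.3, 218.8, 12.0]
orientation: [0.665, 0.737, 0.093, 0.08]
contact_force: [0.5, -1.0, -0.8]
gripper_width: 0.264
```

```bash
python3 - <<'E'
from h import *
where()
E
```

```text
E in carton [-19.  -32.   31.4] gw 0.264 F [ 0.5 -1.  -0.8]
```

Request:
arm_command:
  series:
    - [[0,-0.01,0.008],[0,0,0],1]
    - [[0,-0.004,0.008],[0,0,0],1]
    - [[0,0,0],[0,0,0],0.9]
    - [[0,0,0],[0,0,0],0.5]
    - [[0,0,0],[0,0,0],0.45]

```text
time_s: 18.27
tool_pos: [513.4, 229.6, 11.3]
orientation: [0.669, 0.733, 0.099, 0.072]
contact_force: [-2.7, 14.1, 2.5]
gripper_width: 0.526
```

```bash
python3 - <<'E'
from h import *
where();cgo([-72,-33,205],14)
E
```

```text
E in carton [-17.7 -21.7  30.7] gw 0.526 F [-2.7 14.1  2.5]
at [513.4 229.6  11.3] shift mm [  -8.3  -10.  -182.5] turn [ 0.08 -1.16 -1.69]
```

Request:
arm_command:
  series:
    - [[0,-0.002,-0.02],[0,0,0],0.45]
    - [[0,-0.004,-0.035],[0,0,0],0.45]
    - [[0,-0.003,-0.04],[0,0,0],0.45]
    - [[0,0,-0.04],[0,0,0],0.45]
    - [[0,0,-0.03],[0,0,0],0.45]

```text
time_s: 18.68
tool_pos: [459.9, 218.4, 161.4]
orientation: [0.674, 0.73, 0.09, 0.069]
contact_force: [0.9, 0.4, 0.8]
gripper_width: 0.551
```

```bash
python3 - <<'E'
from h import *
where()
C,yaw=json.load(open('carton.json'));C=np.array(C)
c=cam('wrist');meta(c,'w10.npz');cv2.imwrite('pics/w10.png',cv2.resize(c['color'][:,:,::-1],None,fx=1.42,fy=1.42))
t=cam('top');meta(t,'top1.npz')
im=np.vstack([cv2.resize(c['color'][150:390,130:460,::-1],(660,480))[:, :],])
b=cv2.resize(t['color'][160:230,180:290,::-1],None,fx=2,fy=2)
im=cv2.copyMakeBorder(im,0,0,0,b.shape[1]-80,cv2.BORDER_CONSTANT)
E
ls pics
```

```text
E in carton [-71.8 -26.4 180.9] gw 0.551 F [0.9 0.4 0.8]
plug.png
scene0.png
top0.png
topcrop.png
w1.png
w10.png
w1c.png
w2.png
w3.png
w4.png
w6.png
w7.png
w8.png
```

```bash
python3 - <<'E'
from h import *
C,yaw=json.load(open('carton.json'));C=np.array(C)
c=load('w10.npz');hsv=cv2.cvtColor(c['color'],cv2.COLOR_RGB2HSV)
m=((hsv[...,0]>=20)&(hsv[...,0]<35)&(hsv[...,1]>40)).astype(np.uint8);m=cv2.morphologyEx(m,cv2.MORPH_OPEN,np.ones((2,2)))
n,l,s,ce=cv2.connectedComponentsWithStats(m)
for i in range(1,n):
    if s[i,4]<40: continue
    o,r=cray(c,*ce[i],C,yaw);q=o+r*(14-o[2])/r[2]
    print(s[i],q.round(0))
for f in('top0.npz','top1.npz'):
    t=load(f);u=proj(t,np.array([553,-65,15])).round().astype(int);print(f,t['color'][u[1]-1:u[1]+2,u[0]-1:u[0]+2].mean((0,1)).round())
where(-12);cgo([-72,-130,185],15,-12);cgo([-28,-130,97],15,-12)
E
```

```text
[ 406  222   68   60 1687] [ 67. 162.  14.]
[162 259  15  43 130] [  80. -151.   14.]
[483 332  44  25 190] [234. 291.  14.]
top0.npz [137. 123.  96.]
top1.npz [113. 111. 107.]
E in carton [-67.8 -24.8 176.3] gw 0.549 F [ 0.3  0.5 -0.7]
at [462.  220.2 164.6] shift mm [-105.2    2.4  -11.3] turn [-1.57 -0.96 -2.3 ]
at [462.  220.2 164.6] shift mm [-106.    24.7   84.5] turn [-1.57 -0.96 -2.3 ]
```

Request:
arm_command:
  series:
    - [[-0.035,0,-0.01],[0,0,0],1]
    - [[-0.035,0,0],[0,0,0],1]
    - [[-0.034,0,0],[0,0,0],1]
    - [[0,0,0],[0,0,0],1]
    - [[0,0,0],[0,0,0],1]

```text
time_s: 19.2
tool_pos: [462.2, 114.0, 173.0]
orientation: [0.677, 0.727, 0.097, 0.064]
contact_force: [0.3, 0.6, 0.1]
gripper_width: -0.003
```

```bash
python3 - <<'E'
from h import *
where(-12);cgo([-28,-130,97],15,-12)
E
```

```text
E in carton [ -80.1 -130.4  184.7] gw -0.003 F [0.3 0.6 0.1]
at [462.2 114.  173. ] shift mm [-1.  31.1 97.2] turn [-1.81 -1.47 -2.97]
```

Request:
arm_command:
  series:
    - [[0,0.02,0.03],[-1.8,-1.4,-3],1]
    - [[0,0.011,0.035],[0,0,0],1]
    - [[0,0,0.032],[0,0,0],1]
    - [[0,0,0],[0,0,0],1]

```text
time_s: 19.53
tool_pos: [517.0, 123.1, 86.8]
orientation: [0.66, 0.739, 0.102, 0.085]
contact_force: [-0.8, -1.3, -0.7]
gripper_width: -0.004
```

```bash
python3 - <<'E'
from h import *
where(-12);cgo([-28,-76,105],15,-12);cgo([-28,-50,95],15,-12)
E
```

```text
E in carton [ -25.  -127.6   98.4] gw -0.004 F [-0.8 -1.3 -0.7]
at [517.  123.1  86.8] shift mm [51.6 -1.5 -6.8] turn [ 0.28 -0.46 -0.38]
at [517.  123.1  86.8] shift mm [77.5 -4.3  3.1] turn [ 0.28 -0.46 -0.38]
```

Request:
arm_command:
  series:
    - [[0.028,-0.002,-0.004],[0,0,0],1]
    - [[0.028,-0.002,-0.003],[0,0,0],1]
    - [[0.022,-0.002,0.005],[0,0,0],1]
    - [[0.012,0,0.012],[0,0,0],1]
    - [[0,0,0],[0,0,0],1]

```text
time_s: 19.95
tool_pos: [499.9, 213.9, 75.9]
orientation: [0.664, 0.736, 0.098, 0.085]
contact_force: [-0.8, -0.3, -0.4]
gripper_width: -0.004
```

```bash
python3 - <<'E'
from h import *
where(-12);cgo([-28,-42,66],15,-12)
E
```

```text
E in carton [-31.2 -35.3  87.5] gw -0.004 F [-0.8 -0.3 -0.4]
at [499.9 213.9  75.9] shift mm [-6.8 -2.3 21.6] turn [-0.16 -0.04 -0.94]
```

Request:
arm_command:
  series:
    - [[-0.004,0,0.012],[0,0,0],1]
    - [[0,0,0.01],[0,0,0],1]
    - [[0,0,0],[0,0,0],1]

```text
time_s: 20.2
tool_pos: [505.9, 212.9, 58.1]
orientation: [0.664, 0.736, 0.099, 0.085]
contact_force: [-3.1, 1.2, 4.5]
gripper_width: 0.001
```

Request:
arm_command:
  series:
    - [[0,0,0.005],[0,0,0],1]
    - [[0,0,0],[0,0,0],1]

```text
time_s: 20.37
tool_pos: [507.7, 213.3, 57.6]
orientation: [0.665, 0.735, 0.101, 0.087]
contact_force: [-4.2, -1.8, 12.2]
gripper_width: 0.004
```

```bash
python3 - <<'E'
from h import *
where(-12);cgo([-28,-42,66],15,-12)
E
```

```text
E in carton [-23.6 -36.8  69.2] gw 0.004 F [-4.2 -1.8 12.2]
at [507.7 213.3  57.6] shift mm [-5.3 -5.   1.9] turn [ 0.25 -0.11 -1.02]
```

12 N with no further movement at z ≈ 66 means the right flap is level. Now I cross over to the outside of the left flap.

Request:
arm_command:
  series:
    - [[0,-0.002,-0.035],[0,0,-1],1]
    - [[0,0,-0.04],[0,0,0],1]
    - [[0.035,0,-0.005],[0,0,0],1]
    - [[0.036,0,0],[0,0,0],1]
    - [[0.036,0,0],[0,0,0],1]

```text
time_s: 20.78
tool_pos: [466.2, 312.6, 143.3]
orientation: [0.662, 0.738, 0.098, 0.084]
contact_force: [0.2, 0.2, -0.7]
gripper_width: -0.003
```

Request:
arm_command:
  series:
    - [[0.036,0,0],[0,0,0],1]
    - [[0.03,0,0],[0,0,0],1]
    - [[0,0,0],[0,0,0],1]

```text
time_s: 21.03
tool_pos: [456.0, 386.7, 150.0]
orientation: [0.662, 0.738, 0.101, 0.082]
contact_force: [0.4, 0.9, 0.5]
gripper_width: 0.0
```

```bash
python3 - <<'E'
from h import *
where(-12);cgo([-28,132,97],15,-12)
E
```

```text
E in carton [-54.4 141.3 161.6] gw 0.0 F [0.4 0.9 0.5]
at [456.  386.7 150. ] shift mm [-10.1   9.   69.1] turn [-0.07 -0.6  -0.7 ]
```

Request:
arm_command:
  series:
    - [[-0.009,0.006,0.03],[0,-0.6,-0.7],1]
    - [[0,0.002,0.038],[0,0,0],1]
    - [[0,0,0],[0,0,0],1]

```text
time_s: 21.28
tool_pos: [480.8, 386.1, 90.5]
orientation: [0.657, 0.742, 0.1, 0.084]
contact_force: [-1.2, -1.5, -0.2]
gripper_width: -0.004
```

Request:
arm_command:
  series:
    - [[-0.028,-0.002,-0.004],[0,0,0],1]
    - [[-0.028,-0.002,-0.003],[0,0,0],1]
    - [[-0.024,-0.002,0.005],[0,0,0],1]
    - [[-0.012,0,0.01],[0,0,0],1]
    - [[0,0,0],[0,0,0],1]

```text
time_s: 21.7
tool_pos: [486.6, 289.7, 86.0]
orientation: [0.658, 0.741, 0.099, 0.085]
contact_force: [0.0, -0.7, -0.1]
gripper_width: 0.003
```

```bash
python3 - <<'E'
from h import *
where(-12);cgo([-28,40,69],15,-12)
E
```

```text
E in carton [-35.5  41.5  97.5] gw 0.003 F [ 0.  -0.7 -0.1]
at [486.6 289.7  86. ] shift mm [-1.6 -0.2 29.5] turn [-0.01 -0.22 -0.05]
```

Request:
arm_command:
  series:
    - [[-0.001,0,0.015],[0,0,0],1]
    - [[0,0,0.013],[0,0,0],1]
    - [[0,0,0],[0,0,0],1]

```text
time_s: 21.95
tool_pos: [495.4, 290.2, 65.3]
orientation: [0.66, 0.74, 0.102, 0.086]
contact_force: [-1.0, -0.2, -0.5]
gripper_width: 0.001
```

Request:
arm_command:
  series:
    - [[0,0,0.005],[0,0,0],1]
    - [[0,0,0],[0,0,0],1]

```text
time_s: 22.12
tool_pos: [497.4, 291.2, 63.1]
orientation: [0.66, 0.739, 0.103, 0.086]
contact_force: [0.5, -0.3, -0.5]
gripper_width: -0.003
```

```bash
python3 - <<'E'
from h import *
where(-12);cgo([-28,40,69],15,-12)
E
```

```text
E in carton [-24.6  41.7  74.7] gw -0.003 F [ 0.5 -0.3 -0.5]
at [497.4 291.2  63.1] shift mm [-1.8 -4.8  4.6] turn [ 0.46 -0.42 -0.36]
```

Request:
arm_command:
  series:
    - [[0,-0.004,0.007],[0,0,0],1]
    - [[0,0,0.004],[0,0,0],1]
    - [[0,0,0],[0,0,0],1]

```text
time_s: 22.37
tool_pos: [497.6, 293.4, 54.7]
orientation: [0.659, 0.739, 0.105, 0.087]
contact_force: [-0.1, 0.3, 0.7]
gripper_width: 0.0
```

Request:
arm_command:
  series:
    - [[0,0,0.005],[0,0,0],1]
    - [[0,0,0],[0,0,0],1]

```text
time_s: 22.53
tool_pos: [499.6, 294.2, 51.1]
orientation: [0.659, 0.739, 0.106, 0.087]
contact_force: [0.2, -0.8, 0.7]
gripper_width: 0.002
```

```bash
python3 - <<'E'
from h import *
where(-12);cgo([-28,40,69],15,-12)
E
```

```text
E in carton [-22.2  44.4  62.7] gw 0.002 F [ 0.2 -0.8  0.7]
at [499.6 294.2  51.1] shift mm [-4.5 -4.  -7.7] turn [ 0.76 -0.56 -0.32]
```

There was no contact even at z ≈ 63, so the finger passed over the left flap, which must be splayed lower than I measured. I redo it starting lower and further out; the tin's top at 54 mm stays clear.

Request:
arm_command:
  series:
    - [[0,-0.003,-0.035],[0.7,-0.5,0],1]
    - [[0,0,-0.04],[0,0,0],1]
    - [[0.03,0,-0.02],[0,0,0],1]
    - [[0.036,0,0],[0,0,0],1]
    - [[0.036,0,0],[0,0,0],1]

```text
time_s: 22.95
tool_pos: [455.4, 388.8, 146.6]
orientation: [0.662, 0.739, 0.094, 0.083]
contact_force: [0.6, -0.1, -0.2]
gripper_width: -0.003
```

```bash
python3 - <<'E'
from h import *
where(-12);cgo([-28,148,79],15,-12)
C,yaw=json.load(open('carton.json'));C=np.array(C)
t=load('top0.npz')
for n,u,v in[('Lf outer f',98,258),('Lf outer b',88,178)]:
    o,r=cray(t,180+u/4.4,150+v/4.4,C,yaw); print(n,[(z,*(o+r*(z-o[2])/r[2])[:2].round(0).tolist()) for z in(66,90,100,111)])
E
```

```text
E in carton [-54.7 143.6 158.2] gw -0.003 F [ 0.6 -0.1 -0.2]
at [455.4 388.8 146.6] shift mm [ 4.4  6.1 83.3] turn [-0.54  0.02 -0.46]
Lf outer f [(66, -42.0, 115.0), (90, -44.0, 112.0), (100, -44.0, 111.0), (111, -45.0, 109.0)]
Lf outer b [(66, 19.0, 115.0), (90, 16.0, 112.0), (100, 15.0, 110.0), (111, 13.0, 109.0)]
```

Request:
arm_command:
  series:
    - [[0.004,0.006,0.03],[-0.5,0,-0.5],1]
    - [[0,0.002,0.038],[0,0,0],1]
    - [[0,0.002,0.012],[0,0,0],1]
    - [[0,0,0],[0,0,0],1]

```text
time_s: 23.28
tool_pos: [485.3, 411.5, 77.1]
orientation: [0.654, 0.744, 0.105, 0.084]
contact_force: [0.5, 0.1, 0.8]
gripper_width: -0.002
```

```bash
python3 - <<'E'
from h import *
where(-12);cgo([-24,95,82],15,-12)
E
```

```text
E in carton [-22.5 162.5  88.7] gw -0.002 F [0.5 0.1 0.8]
at [485.3 411.5  77.1] shift mm [-67.7  -3.9   5. ] turn [ 0.37 -0.87  0.46]
```

Request:
arm_command:
  series:
    - [[-0.03,-0.001,0.006],[0,0,0],1]
    - [[-0.03,-0.001,0.002],[0,0,0],1]
    - [[-0.015,-0.001,0],[0,0,0],1]
    - [[0,0,0],[0,0,0],1]

```text
time_s: 23.62
tool_pos: [498.7, 350.8, 77.5]
orientation: [0.649, 0.747, 0.117, 0.08]
contact_force: [-0.8, -0.1, -1.3]
gripper_width: -0.001
```

```bash
python3 - <<'E'
from h import *
where(-12);cgo([-26,75,98],15,-12);cgo([-26,45,95],15,-12)
E
```

```text
E in carton [-16.5 100.3  89. ] gw -0.001 F [-0.8 -0.1 -1.3]
at [498.7 350.8  77.5] shift mm [-25.2  -7.3 -12.3] turn [ 1.2  -2.14  0.93]
at [498.7 350.8  77.5] shift mm [-55.3  -8.6 -10.5] turn [ 1.2  -2.14  0.93]
```

Request:
arm_command:
  series:
    - [[-0.013,-0.004,-0.005],[1,-2,1],1]
    - [[-0.014,-0.003,-0.005],[0,0,0],1]
    - [[-0.018,0,0],[0,0,0],1]
    - [[-0.016,0,0.008],[0,0,0],1]
    - [[0,0,0.008],[0,0,0],1]

```text
time_s: 24.03
tool_pos: [501.5, 288.5, 76.0]
orientation: [0.658, 0.741, 0.104, 0.086]
contact_force: [-1.0, -0.9, -0.1]
gripper_width: 0.001
```

```bash
python3 - <<'E'
from h import *
where(-12);cgo([-26,40,69],15,-12)
E
```

```text
E in carton [-20.9  38.5  87.6] gw 0.001 F [-1.  -0.9 -0.1]
at [501.5 288.5  76. ] shift mm [  1.2 -10.   16.6] turn [ 0.54 -0.58 -0.07]
```

Request:
arm_command:
  series:
    - [[0,-0.008,0.012],[0.5,-0.5,0],1]
    - [[0,0,0.009],[0,0,0],1]
    - [[0,0,0.003],[0,0,0],1]
    - [[0,0,0],[0,0,0],1]

```text
time_s: 24.37
tool_pos: [500.5, 286.6, 56.8]
orientation: [0.658, 0.741, 0.103, 0.087]
contact_force: [-12.7, -3.6, 25.6]
gripper_width: -0.001
```

Request:
arm_command:
  series:
    - [[0,-0.001,0.005],[0,0,0],1]
    - [[0,0,0],[0,0,0],1]

```text
time_s: 24.53
tool_pos: [501.7, 286.7, 57.7]
orientation: [0.657, 0.741, 0.107, 0.088]
contact_force: [-8.3, -0.9, 13.1]
gripper_width: -0.003
```

```bash
python3 - <<'E'
from h import *
where(-12);cgo([-26,40,66],15,-12)
E
```

```text
E in carton [-21.1  36.7  69.2] gw -0.003 F [-8.3 -0.9 13.1]
at [501.7 286.7  57.7] shift mm [ 3.2 -5.8  1.8] turn [ 0.96 -0.64  0.  ]
```

The left flap stops at the same height with 13 N, so it is level too. Now the tuck: I retreat along the tool axis and come in above the tuck flap.

Request:
arm_command:
  series:
    - [[0,-0.004,-0.04],[0.9,-0.6,0],1]
    - [[0,-0.002,-0.04],[0,0,0],1]
    - [[-0.018,0,-0.04],[0,0,0],1]
    - [[-0.018,0,-0.04],[0,0,0],1]
    - [[0,0,-0.01],[0,0,0],1]

```text
time_s: 24.95
tool_pos: [453.7, 242.3, 217.9]
orientation: [0.656, 0.744, 0.095, 0.086]
contact_force: [0.4, 0.7, -0.3]
gripper_width: 0.0
```

Request:
arm_command:
  series:
    - [[0,0.025,0.007],[0,0,0],1]
    - [[0,0.025,0.007],[0,0,0],1]
    - [[0,0,0],[0,0,0],1]

```text
time_s: 25.2
tool_pos: [506.8, 248.9, 225.0]
orientation: [0.654, 0.744, 0.103, 0.085]
contact_force: [0.6, 0.3, 0.9]
gripper_width: -0.0
```

```bash
python3 - <<'E'
from h import *
where(-12);cgo([-6,0,164],15,-12)
E
```

```text
E in carton [-20.3  -1.5 236.6] gw -0.0 F [0.6 0.3 0.9]
at [506.8 248.9 225. ] shift mm [ 0.6 -5.5 73.8] turn [ 0.35 -0.59  0.47]
```

Request:
arm_command:
  series:
    - [[0,-0.004,0.022],[0.3,-0.6,0.4],1]
    - [[0,-0.002,0.022],[0,0,0],1]
    - [[0,0,0.02],[0,0,0],1]
    - [[0,0,0.012],[0,0,0],1]
    - [[0,0,0],[0,0,0],1]

```text
time_s: 25.62
tool_pos: [524.9, 250.5, 156.0]
orientation: [0.658, 0.741, 0.105, 0.089]
contact_force: [-21.9, -2.8, 31.9]
gripper_width: 0.003
```

```bash
python3 - <<'E'
from h import *
where(-12)
E
```

```text
E in carton [ -2.3  -2.  167.5] gw 0.003 F [-21.9  -2.8  31.9]
```

Request:
arm_command:
  series:
    - [[0,-0.003,-0.03],[0,0,0],1]
    - [[0,0,-0.035],[0,0,0],1]
    - [[0,0.031,0.008],[0,0,0],1]
    - [[0,0.031,0.008],[0,0,0],1]
    - [[0,0,0],[0,0,0],1]

```text
time_s: 26.03
tool_pos: [567.3, 252.5, 226.2]
orientation: [0.656, 0.742, 0.109, 0.09]
contact_force: [0.7, 0.1, 1.1]
gripper_width: -0.001
```

```bash
python3 - <<'E'
from h import *
where(-12);cgo([42,0,162],15,-12)
C,yaw=json.load(open('carton.json'));C=np.array(C)
t=cam('top');meta(t,'top2.npz')
# tuck/lid state: cardboard columns along carton y=-50 in the top view, brightness per pixel row
a=load('top0.npz')
for y in(-55,55):
    u=[proj(t,cart([x,y,170])) for x in range(-40,80,5)]
    print([int(t['color'][int(round(q[1])),int(round(q[0]))].sum()/3) for q in u]);print([int(a['color'][int(round(q[1])),int(round(q[0]))].sum()/3) for q in u])
E
```

```text
E in carton [ 40.   -5.  237.7] gw -0.001 F [0.7 0.1 1.1]
at [567.3 252.5 226.2] shift mm [  4.1 -19.4  73.3] turn [ 1.17 -0.61  0.13]
[121, 121, 121, 125, 121, 118, 121, 114, 97, 97, 99, 106, 154, 96, 89, 118, 114, 85, 64, 67, 77, 77, 79, 79]
[117, 140, 170, 166, 166, 166, 160, 146, 144, 147, 149, 147, 114, 99, 98, 95, 93, 92, 82, 80, 78, 86, 80, 84]
[89, 91, 95, 86, 90, 87, 88, 95, 85, 87, 80, 84, 79, 87, 104, 88, 66, 56, 81, 97, 87, 76, 73, 76]
[126, 151, 162, 163, 160, 162, 145, 146, 147, 146, 148, 151, 107, 103, 98, 93, 95, 89, 82, 85, 90, 82, 73, 78]
```

The tuck took 32 N at its stop, so it is folded in to about -0.35 and the lid is at 1.25. I lean the tool further, to 25°, to stay clear of the hand wheel, and lower the closed fingers behind the lid.

Request:
arm_command:
  series:
    - [[0.004,0,0],[-5,0,0],1]
    - [[0,0,0],[-5,0,0],1]
    - [[0,-0.008,0.024],[0,0,0],1]
    - [[0,-0.008,0.028],[0,0,0],1]
    - [[0,-0.004,0.02],[0,0,0],1]

```text
time_s: 26.5
tool_pos: [574.3, 260.2, 152.8]
orientation: [0.644, 0.731, 0.176, 0.142]
contact_force: [0.6, -0.0, -0.1]
gripper_width: 0.001
```

Request:
arm_command:
  series:
    - [[0,0,0],[0,0,0],1]

```text
time_s: 26.58
tool_pos: [571.9, 257.9, 148.2]
orientation: [0.641, 0.734, 0.172, 0.142]
contact_force: [1.2, -0.7, -0.3]
gripper_width: -0.002
```

```bash
python3 - <<'E'
from h import *
where(-12);cgo([48,0,163],25,-12);cgo([13,0,148],25,-12);cgo([-6,0,128],25,-12);cgo([-19,0,103],25,-12);cgo([-24,0,73],25,-12)
E
```

```text
E in carton [ 43.3  -0.3 159. ] gw -0.002 F [ 1.2 -0.7 -0.3]
at [571.9 257.9 148.2] shift mm [ 0.1  5.8 -1.6] turn [ 0.79 -1.06  0.65]
at [571.9 257.9 148.2] shift mm [  0.5 -32.2  -3.3] turn [ 0.79 -1.06  0.65]
at [571.9 257.9 148.2] shift mm [  0.7 -58.    6.4] turn [ 0.79 -1.06  0.65]
at [571.9 257.9 148.2] shift mm [  0.6 -80.6  23.3] turn [ 0.79 -1.06  0.65]
at [571.9 257.9 148.2] shift mm [  0.4 -98.2  48.1] turn [ 0.79 -1.06  0.65]
```

Request:
arm_command:
  series:
    - [[0,-0.016,-0.002],[0,0,0],1]
    - [[0,-0.016,-0.001],[0,0,0],1]
    - [[0,-0.013,0.005],[0,0,0],1]
    - [[0,-0.013,0.005],[0,0,0],1]
    - [[0,-0.012,0.009],[0,0,0],1]

```text
time_s: 27.0
tool_pos: [519.3, 242.6, 125.8]
orientation: [0.645, 0.737, 0.158, 0.123]
contact_force: [-0.3, 0.9, 0.3]
gripper_width: -0.0
```

Request:
arm_command:
  series:
    - [[0,-0.011,0.008],[0,0,0],1]
    - [[0,-0.008,0.011],[0,0,0],1]
    - [[0,-0.005,0.007],[0,0,0],1]
    - [[0,0,0],[0,0,0],1]

```text
time_s: 27.33
tool_pos: [509.4, 239.0, 103.7]
orientation: [0.644, 0.742, 0.149, 0.111]
contact_force: [-0.3, -0.6, -0.1]
gripper_width: -0.002
```

```bash
python3 - <<'E'
from h import *
where(-12);cgo([-24,0,73],25,-12);cgo([-30,0,72],25,-12)
E
```

```text
E in carton [-20.1 -11.9 114.9] gw -0.002 F [-0.3 -0.6 -0.1]
at [509.4 239.  103.7] shift mm [ 10.4 -17.9  37.9] turn [-3.68 -2.01  0.79]
at [509.4 239.  103.7] shift mm [ 10.6 -23.9  36.7] turn [-3.68 -2.01  0.79]
```

Request:
arm_command:
  series:
    - [[0.005,-0.007,0.01],[0,0,0],1]
    - [[0.005,-0.007,0.01],[0,0,0],1]
    - [[0,-0.006,0.01],[0,0,0],1]
    - [[0,-0.004,0.009],[0,0,0],1]
    - [[0,0,0],[0,0,0],1]

```text
time_s: 27.75
tool_pos: [505.1, 246.8, 73.4]
orientation: [0.644, 0.747, 0.135, 0.096]
contact_force: [0.2, -0.0, 0.3]
gripper_width: -0.003
```

Request:
arm_command:
  series:
    - [[0,-0.003,0.006],[0,0,0],1]
    - [[0,-0.003,0.005],[0,0,0],1]
    - [[0,0,0.003],[0,0,0],1]
    - [[0,0,0],[0,0,0],1]

```text
time_s: 28.08
tool_pos: [505.8, 246.3, 62.5]
orientation: [0.644, 0.748, 0.13, 0.091]
contact_force: [-6.9, -1.7, 9.5]
gripper_width: -0.003
```

```bash
python3 - <<'E'
from h import *
where(-12);cgo([-36,0,72],21,-12)
E
```

```text
E in carton [-22.2  -4.3  73.9] gw -0.003 F [-6.9 -1.7  9.5]
at [505.8 246.3  62.5] shift mm [  4.2 -13.   -2.3] turn [-2.87 -2.38  1.35]
```

It stopped at z ≈ 70.5 with 9.5 N, which is the lid's level height. One more press nearer the fold, then I retreat and check.

Request:
arm_command:
  series:
    - [[0,-0.018,-0.009],[0,0,0],1]
    - [[0,0,0.004],[0,0,0],1]
    - [[0,0,0.004],[0,0,0],1]
    - [[0,0,0],[0,0,0],1]

```text
time_s: 28.42
tool_pos: [490.1, 243.8, 62.5]
orientation: [0.644, 0.749, 0.128, 0.088]
contact_force: [-4.1, -2.2, 6.8]
gripper_width: -0.002
```

```bash
python3 - <<'E'
from h import *
where(-12)
E
```

```text
E in carton [-38.  -5.  74.] gw -0.002 F [-4.1 -2.2  6.8]
```

Request:
arm_command:
  series:
    - [[0,0,-0.035],[0,0,0],1]
    - [[0,0,-0.04],[0,0,0],1]
    - [[0,-0.02,-0.04],[0,0,0],1]
    - [[0,-0.02,-0.03],[0,0,0],1]
    - [[0,0,0],[0,0,0],1]

```text
time_s: 28.83
tool_pos: [415.7, 227.2, 179.4]
orientation: [0.644, 0.75, 0.126, 0.09]
contact_force: [0.6, 0.9, -0.3]
gripper_width: -0.0
```

```bash
python3 - <<'E'
from h import *
where(-12)
c=cam('wrist');t=cam('top');s=cam('scene')
a=cv2.resize(c['color'][100:400,130:450,::-1],None,fx=1.2,fy=1.2)
b=cv2.resize(t['color'][150:230,170:300,::-1],None,fx=2.9,fy=2.9)
d=cv2.resize(s['color'][170:280,200:360,::-1],None,fx=2.35,fy=2.35)
H=max(a.shape[0]+0,b.shape[0]+d.shape[0])
L=cv2.copyMakeBorder(a,0,H-a.shape[0],0,0,cv2.BORDER_CONSTANT)
w=max(b.shape[1],d.shape[1]);f=lambda m:cv2.copyMakeBorder(m,0,0,0,w-m.shape[1],cv2.BORDER_CONSTANT)
r=np.vstack([f(b),f(d)]);r=cv2.copyMakeBorder(r,0,H-r.shape[0],0,0,cv2.BORDER_CONSTANT)
im=np.hstack([L,r]);print(im.shape);cv2.imwrite('pics/final.png',im)
E
```

```text
E in carton [-113.8  -12.6  190.8] gw -0.0 F [ 0.6  0.9 -0.3]
(490, 761, 3)
```

View pics/final.png

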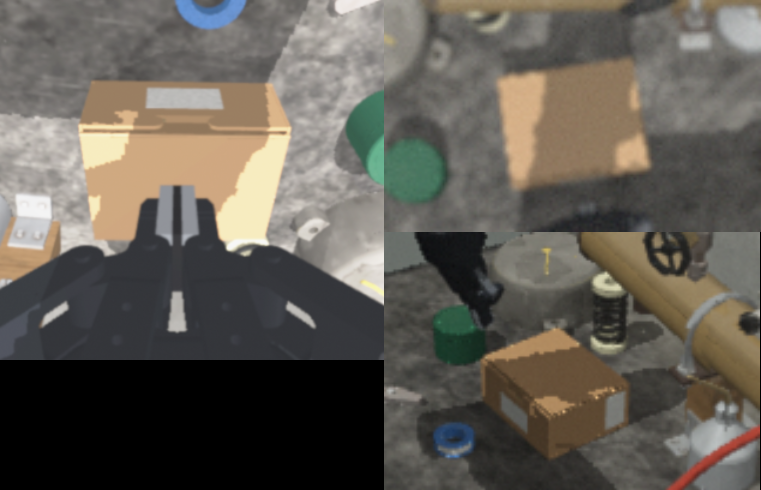

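The carton is shut level. The lid is flush with the front rim, the tuck shows through the thumb notch at (187,125) and so sits inside the front wall, and no flap is left outside. The tape, tin and oil can stand where they were. The arm is clear, so I hand in.

```bash
python3 -c "
from plant import *
print(get_obs()['contact_force'],get_obs()['time_s']);print(hand_in())"
```

```text
[ 0.36266454 -0.45211874 -0.17381514] 28.9833
the job is handed in; nothing more can be done
None
```

The elbow and the plug are in the carton, both side flaps are folded in, the lid is shut with its tuck flap inside the front wall, and I handed the job in at about 29 s.

**What the last checks showed**
- The final views show the lid level on the rim, the tuck behind the front wall at the thumb notch, and no flap showing outside.
- Each flap and the lid stopped firmly at its level height, under about 7 to 13 N.
- The tape, tin and oil can look unmoved. I did not re-measure the coupling, nut, bolt or pliers.
- The arm was clear at hand-in, with only about 0.5 N of noise on the force reading.

**What failed or disagreed**
- **Fingertips:** They sat about 35–40 mm farther back than the interface says. Two grasps on the elbow closed on nothing before I measured this in the image and corrected it.
- **Left flap:** The first sweep passed over it and had to be repeated lower down.
- **Plug not seen inside:** I saw the elbow on the carton floor, but my colour mask did not pick out the plug. I infer it is in because it was released between the walls, the gripper then closed empty, and its old spot on the bench is bare.
- **Forces:** The highest I read were about 14 N when releasing the plug, 29 N pressing the left flap and 39 N pressing the tuck to its stop. All were through the fingers.
- **Tuck angle:** It was pressed in to its stop, about -0.35 rad, rather than left square.

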